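# Change over the garage charging station

### The job

Change over the battery charging station: first switch it off, then pull out every charged pack (green gauge) and stand it upright in the aluminium tray, and push every flat pack (red gauge) contact end first into a free bay until it clicks fully home. Only when all the packs are changed over, switch the station on again. At any point, lift the lantern off its charging stand and set it down gently, upright on the bench close beside the stand (within about 15 cm of it), without ever tipping it; leave the other things on the bench where they are.

Things in the scene. Friction and masses are not known exactly. Their poses are not given: they have to be found in the camera images.
- station: Charging station, fixed: flat grey deck 40 mm high with three bays 95 mm apart along y, black housing 82 mm high behind them, switch box at its right (-y) end. Origin: at bench level under the middle of a pack home in the middle bay; x the way packs slide in, y left. The deck runs from x = -95 mm to the stop faces at x = 42.5 mm; the bays' rails from x = -25 mm to the stop.
- bay1_stop (a point): Left bay: point on its stop face over the channel's centre line, 78 mm above the bench. A pack that is home has its middle 42 mm in front of it, same height, same axes. The channel is 59 mm wide; flared guides lead in from x = -40 mm of the station, 72 mm apart at their mouth. All bays are alike.
- bay2_stop (a point): Middle bay: as bay1_stop. Steel lips hang 2 mm above a pack's foot plate, so a pack cannot be lowered in: it is set on the open front of the deck (middle at least 72 mm in front of home) and slid in. The lips' tops are 15 mm above the deck: fingers that hold a pack must stay above that.
- bay3_stop (a point): Right bay: as bay1_stop. 20 mm in front of the stop a sprung ball stands 4 mm out of each rail. They meet the pack's front about 20 mm before home; 8 to 15 N pushes past, and they click into notches in the foot plate when the pack is home, its end within 1 mm of the stop. Pulling out takes the same.
- full1_mid (a point): Charged pack, black and orange, green gauge on top; may be absent. 84 (x) x 56 x 66 mm high, 340 g: a foot plate 10 mm high and 56 mm wide, on it a housing 76 x 44 x 56 mm, to be gripped across its 44 mm (y). Point: middle of the housing, 38 mm above the underside. x: to the contact end (yellow band on top there), z up. At the start home in bay 1.
- full2_mid (a point): Charged pack, black and orange, green gauge on top; may be absent. 84 (x) x 56 x 66 mm high, 340 g: a foot plate 10 mm high and 56 mm wide, on it a housing 76 x 44 x 56 mm, to be gripped across its 44 mm (y). Point: middle of the housing, 38 mm above the underside. x: to the contact end (yellow band on top there), z up. At the start home in bay 2.
- full3_mid (a point): Charged pack, black and orange, green gauge on top; may be absent. 84 (x) x 56 x 66 mm high, 340 g: a foot plate 10 mm high and 56 mm wide, on it a housing 76 x 44 x 56 mm, to be gripped across its 44 mm (y). Point: middle of the housing, 38 mm above the underside. x: to the contact end (yellow band on top there), z up. At the start home in bay 3.
- flat1_mid (a point): Flat pack, black and orange, red gauge on top; may be absent. 84 (x) x 56 x 66 mm high, 340 g: a foot plate 10 mm high and 56 mm wide, on it a housing 76 x 44 x 56 mm, to be gripped across its 44 mm (y). Point: middle of the housing, 38 mm above the underside. x: to the contact end (yellow band on top there), z up. At the start on the bench.
- flat2_mid (a point): Flat pack, black and orange, red gauge on top; may be absent. 84 (x) x 56 x 66 mm high, 340 g: a foot plate 10 mm high and 56 mm wide, on it a housing 76 x 44 x 56 mm, to be gripped across its 44 mm (y). Point: middle of the housing, 38 mm above the underside. x: to the contact end (yellow band on top there), z up. At the start on the bench.
- flat3_mid (a point): Flat pack, black and orange, red gauge on top; may be absent. 84 (x) x 56 x 66 mm high, 340 g: a foot plate 10 mm high and 56 mm wide, on it a housing 76 x 44 x 56 mm, to be gripped across its 44 mm (y). Point: middle of the housing, 38 mm above the underside. x: to the contact end (yellow band on top there), z up. At the start on the bench.
- switch (a joint): The station's red-tipped switch lever on the switch box: 0 rad is off (leaning toward the front, -x of the station), 1.0 rad is on (leaning to the back, +x); it stays where it is left, and about 1.2 N at the tip moves it.
- switch_tip (a point): Centre of the red ball (24 mm across) on the end of the switch lever, 55 mm from its pivot. The pivot is 50 mm in front of and 179 mm to the right of the station's origin, 50 mm above the bench, its axis along y of the station. The box's top is 52 mm above the bench.
- lantern: Orange and white work lantern, 620 g, at the start standing on its charging stand. Foot 104 mm across, above it 94 mm across, cap top 165 mm above its underside. Origin: centre of its underside, z up.
- lantern_handle (a point): Middle of the lantern's carrying handle: a straight round bar 16 mm thick, 96 mm long along y of the lantern, 215 mm above the lantern's underside and 42 mm clear of the cap. Can be pinched from above.
- stand: The lantern's round black charging stand, fixed, 128 mm across. Its top is 40 mm above the bench, with four lugs 9 mm high round the lantern's foot. Origin: centre of its underside.
- tray: Shallow aluminium tray for charged packs, fixed, 220 mm (x) by 150 mm (y), floor 4 mm thick, rim 18 mm above the bench. Origin: centre of its underside.
- bench: The wooden workbench; its top is at height 0.
- offcut: Bystander, to be left alone: pine offcut lying flat, 150 x 45 x 22 mm. Origin: centre of its underside.
- tape_measure: Bystander, to be left alone: yellow tape measure, 70 x 40 x 66 mm high. Origin: centre of its underside.
- tape_roll: Bystander, to be left alone: silver roll of cloth tape lying flat, 104 mm across, 48 mm high. Origin: centre of its underside.
- screwdriver: Bystander, to be left alone: screwdriver lying on the bench, 200 mm long. Origin: centre of its underside.
- drink: Bystander, to be left alone: dark blue drink bottle with steel cap, 74 mm across, 210 mm tall. Origin: centre of its underside.
- tube: Bystander, to be left alone: cardboard tube with a red band standing on end, 76 mm across, 160 mm tall. Origin: centre of its underside.
Not all that is in view belongs to the job. Leave any blue or turquoise look-alike of the part that bears flat3_mid alone.

How it is judged:
On the way, in this order (a step that is already met when the one before it is completed fails the run):
1. the station is switched off (lever below 0.2 rad) while the charged packs are still home in their bays (value of joint switch below 0.2 rad and distance between bay1_stop and full1_mid below 0.0455 m and x of bay1_stop in the frame of full1_mid above 0.039 m and z of bay1_stop in the frame of full1_mid above -0.004 m and angle between the x axis of each of full1_mid, full2_mid, full3_mid and the x axis of station, either way round below 0.08 rad and distance between bay2_stop and full2_mid below 0.0455 m and x of bay2_stop in the frame of full2_mid above 0.039 m and z of bay2_stop in the frame of full2_mid above -0.004 m and distance between bay3_stop and full3_mid below 0.0455 m and x of bay3_stop in the frame of full3_mid above 0.039 m and z of bay3_stop in the frame of full3_mid above -0.004 m), for 0.2 s.
2. with the station off, every charged pack stands in the tray and every flat pack is clicked home in a bay (value of joint switch below 0.2 rad and x of full1_mid in the frame of tray between -0.085 and 0.085 m and y of full1_mid in the frame of tray between -0.055 and 0.055 m and z of full1_mid in the frame of tray between 0.034 and 0.05 m and angle between each of full1_mid, full2_mid, full3_mid's own z axis and vertical below 0.12 rad and x of full2_mid in the frame of tray between -0.085 and 0.085 m and y of full2_mid in the frame of tray between -0.055 and 0.055 m and z of full2_mid in the frame of tray between 0.034 and 0.05 m and x of full3_mid in the frame of tray between -0.085 and 0.085 m and y of full3_mid in the frame of tray between -0.055 and 0.055 m and z of full3_mid in the frame of tray between 0.034 and 0.05 m and ((distance between bay1_stop and flat1_mid below 0.0455 m and x of bay1_stop in the frame of flat1_mid above 0.039 m and z of bay1_stop in the frame of flat1_mid above -0.004 m and angle between the x axis of flat1_mid and the x axis of station, either way round below 0.08 rad) or (distance between bay2_stop and flat1_mid below 0.0455 m and x of bay2_stop in the frame of flat1_mid above 0.039 m and z of bay2_stop in the frame of flat1_mid above -0.004 m and angle between the x axis of flat1_mid and the x axis of station, either way round below 0.08 rad) or (distance between bay3_stop and flat1_mid below 0.0455 m and x of bay3_stop in the frame of flat1_mid above 0.039 m and z of bay3_stop in the frame of flat1_mid above -0.004 m and angle between the x axis of flat1_mid and the x axis of station, either way round below 0.08 rad)) and ((distance between bay1_stop and flat2_mid below 0.0455 m and x of bay1_stop in the frame of flat2_mid above 0.039 m and z of bay1_stop in the frame of flat2_mid above -0.004 m and angle between the x axis of flat2_mid and the x axis of station, either way round below 0.08 rad) or (distance between bay2_stop and flat2_mid below 0.0455 m and x of bay2_stop in the frame of flat2_mid above 0.039 m and z of bay2_stop in the frame of flat2_mid above -0.004 m and angle between the x axis of flat2_mid and the x axis of station, either way round below 0.08 rad) or (distance between bay3_stop and flat2_mid below 0.0455 m and x of bay3_stop in the frame of flat2_mid above 0.039 m and z of bay3_stop in the frame of flat2_mid above -0.004 m and angle between the x axis of flat2_mid and the x axis of station, either way round below 0.08 rad)) and ((distance between bay1_stop and flat3_mid below 0.0455 m and x of bay1_stop in the frame of flat3_mid above 0.039 m and z of bay1_stop in the frame of flat3_mid above -0.004 m and angle between the x axis of flat3_mid and the x axis of station, either way round below 0.08 rad) or (distance between bay2_stop and flat3_mid below 0.0455 m and x of bay2_stop in the frame of flat3_mid above 0.039 m and z of bay2_stop in the frame of flat3_mid above -0.004 m and angle between the x axis of flat3_mid and the x axis of station, either way round below 0.08 rad) or (distance between bay3_stop and flat3_mid below 0.0455 m and x of bay3_stop in the frame of flat3_mid above 0.039 m and z of bay3_stop in the frame of flat3_mid above -0.004 m and angle between the x axis of flat3_mid and the x axis of station, either way round below 0.08 rad))), for 0.3 s.
3. the station is switched on again (lever above 0.8 rad) (value of joint switch above 0.8 rad), for 0.2 s.
At the end, for the whole second after the job is handed in: Lever on (over 0.8 rad). Charged packs upright in the tray, middles 25 mm clear of its short and 20 mm of its long sides. Flat packs home in bays, contact end first, middle 39 to 45.5 mm from the stop point, level, within 0.08 rad. Lantern upright, still, on the bench within 300 mm of the stand (value of joint switch above 0.8 rad and x of full1_mid in the frame of tray between -0.085 and 0.085 m and y of full1_mid in the frame of tray between -0.055 and 0.055 m and z of full1_mid in the frame of tray between 0.034 and 0.05 m and angle between each of full1_mid, full2_mid, full3_mid's own z axis and vertical below 0.12 rad and x of full2_mid in the frame of tray between -0.085 and 0.085 m and y of full2_mid in the frame of tray between -0.055 and 0.055 m and z of full2_mid in the frame of tray between 0.034 and 0.05 m and x of full3_mid in the frame of tray between -0.085 and 0.085 m and y of full3_mid in the frame of tray between -0.055 and 0.055 m and z of full3_mid in the frame of tray between 0.034 and 0.05 m and ((distance between bay1_stop and flat1_mid below 0.0455 m and x of bay1_stop in the frame of flat1_mid above 0.039 m and z of bay1_stop in the frame of flat1_mid above -0.004 m and angle between the x axis of flat1_mid and the x axis of station, either way round below 0.08 rad) or (distance between bay2_stop and flat1_mid below 0.0455 m and x of bay2_stop in the frame of flat1_mid above 0.039 m and z of bay2_stop in the frame of flat1_mid above -0.004 m and angle between the x axis of flat1_mid and the x axis of station, either way round below 0.08 rad) or (distance between bay3_stop and flat1_mid below 0.0455 m and x of bay3_stop in the frame of flat1_mid above 0.039 m and z of bay3_stop in the frame of flat1_mid above -0.004 m and angle between the x axis of flat1_mid and the x axis of station, either way round below 0.08 rad)) and ((distance between bay1_stop and flat2_mid below 0.0455 m and x of bay1_stop in the frame of flat2_mid above 0.039 m and z of bay1_stop in the frame of flat2_mid above -0.004 m and angle between the x axis of flat2_mid and the x axis of station, either way round below 0.08 rad) or (distance between bay2_stop and flat2_mid below 0.0455 m and x of bay2_stop in the frame of flat2_mid above 0.039 m and z of bay2_stop in the frame of flat2_mid above -0.004 m and angle between the x axis of flat2_mid and the x axis of station, either way round below 0.08 rad) or (distance between bay3_stop and flat2_mid below 0.0455 m and x of bay3_stop in the frame of flat2_mid above 0.039 m and z of bay3_stop in the frame of flat2_mid above -0.004 m and angle between the x axis of flat2_mid and the x axis of station, either way round below 0.08 rad)) and ((distance between bay1_stop and flat3_mid below 0.0455 m and x of bay1_stop in the frame of flat3_mid above 0.039 m and z of bay1_stop in the frame of flat3_mid above -0.004 m and angle between the x axis of flat3_mid and the x axis of station, either way round below 0.08 rad) or (distance between bay2_stop and flat3_mid below 0.0455 m and x of bay2_stop in the frame of flat3_mid above 0.039 m and z of bay2_stop in the frame of flat3_mid above -0.004 m and angle between the x axis of flat3_mid and the x axis of station, either way round below 0.08 rad) or (distance between bay3_stop and flat3_mid below 0.0455 m and x of bay3_stop in the frame of flat3_mid above 0.039 m and z of bay3_stop in the frame of flat3_mid above -0.004 m and angle between the x axis of flat3_mid and the x axis of station, either way round below 0.08 rad)) and height (world z) of lantern_handle between 0.209 and 0.221 m and angle between lantern's own z axis and vertical below 0.06 rad and horizontal distance between lantern and stand below 0.3 m and linear speed of lantern below 0.02 m/s); the robot touches nothing.
It fails at once if the lantern is tipped by more than 0.5 rad (angle between lantern's own z axis and vertical above 0.5 rad).
It fails at once if the lantern is slammed onto the bench (over 80 N) (contact force between lantern and bench above 80 N).
It fails at once if a bystander is moved by more than 40 mm (distance of any of offcut, tape_measure, tape_roll, screwdriver, drink, tube from where it was at the start of the episode above 0.04 m).
Of full1, full2, full3 only 1 to 2 are there at a start; the rules pass over those that are not, and their reading is None.
Of flat1, flat2, flat3 only 2 to 3 are there at a start; the rules pass over those that are not, and their reading is None.
At some moment in a run one of flat1, flat2, flat3 may be knocked a few centimetres aside while the robot is not near it.
It also fails if it takes over 210 s, if anything falls off the work surface, if the arm or the gripper's body presses on something with over 40 N, if the wrist force passes 120 N, or if a joint passes its speed limit or range.

### The arm

A 6-joint arm with a two-finger parallel gripper is mounted at the origin on the work surface. World frame = base frame: x ahead of the robot, y to its left, z up, the work surface at z = 0. Lengths are in m, angles in rad, forces in N, time in s.
With the tool pointing down it reaches from about 0.3 to 0.75 m from the base axis. Payload 8.5 kg.
Tool frame: the origin (TCP) lies between the finger pads; the fingertips stand 19 mm ahead of it and the grasp point (between the pads) is the TCP; z points along the fingers, y is the line along which they close (so a half turn about z gives the same grasp; the last joint's range is limited). The gripper opens to 88 mm and grips with 3 to 60 N. Pads are 18 mm wide; open, the fingers measure 123 mm over their backs; the gripper's body (75 mm by 187 mm) begins 45 mm behind the grasp point.
Start: joints at [-1.502, 0.381, 1.297, -0, 1.464, -0.215], TCP at [0.154, -0.528, 0.258] pointing down, gripper open.
Joint ranges: [-3.11, 3.11], [-0.89, 2.33], [0.22, 2.48], [-1.42, 4.56], [0.17, 2.85], [-2.88, 2.88]. Speed limits (rad/s): [2.39, 2.39, 3.14, 3.14, 3.14, 3.14].

### API

Orientations are given as a 3x3 rotation matrix whose columns are the frame's x, y, z axes.
In Python, from workcell import get_state, grab_frame, hand_in gives the robot as it stands.
- The arm moves only by the tool step_arm, never from a script. Its argument "increments" is a list of rows, each a list of 3 entries, a list of its own where there are three numbers: the closure, from -1 (fully open) to 1 (shut), so that 0 is half open, then the shift along the world's x, y, z as a fraction of full scale, then the turn about the world's z as a fraction of full scale. A call has 1 to 20 rows; each row shifts and turns the commanded pose from where the row before left it; what a row does not reach is not made up. Full scale, the value 1, is 2.5 cm for a shift and 30 degrees for a turn. A row lasts 1/10 s, in which the tool goes at most 50 mm and 8.59 degrees, less where a joint would pass 70% of its speed; a pose out of reach is approached as far as the arm can. A call with a number of a shift or a turn outside -1 to 1 is refused whole. A call with a gripper value outside its range is refused whole. The fingers move at their own pace and stop on an object; "force" is the grip in N (left out, the last holds). Time passes only in rows, so rows that do not move let the fingers close. It gives the time, the measured TCP pose, the force, the opening and the grip force at its end, in the units of the state.
- get_state(): the state, without advancing time (a new reading comes with each control period).
- grab_frame(name): name is "side" or "top"; returns a dict with "pixels" (420x560x3 uint8, red, green, blue), "fx", "fy", "cx", "cy" (pixels), "rvec" (rotation vector, rad) and "tvec" (3), from world to camera coordinates, as OpenCV has them. Camera axes: x right, y down, z forward; pixel columns grow to the right and rows downward; lengths in m; the calibration is good to about 2 mm. A picture is of the moment at which its call begins. There is no depth.
- hand_in(): hands the job in; it is judged then, once.
The state is a dict: "time": time; "qpos": joint angles; "qd": joint speeds; "joint_efforts": joint torques, N m; "ee_pos": TCP position; "tcp_rot": TCP orientation; "ft_force": force on the tool from outside, world axes, zero at the start; "torque": the same for the moment, N m; "finger_gap": opening from 0.0 (shut) to 1.0 (fully open); "grasp_force": force on a finger pad.
Only numpy, scipy, OpenCV 4.12 (cv2) and the standard library are available. Lean on these libraries where they do the work, as an engineer would, in place of code of your own. Each camera call takes 0.05 s, during which the arm holds its last target. There are 200 camera calls.

## Working session

There is one attempt and no reset: what is moved stays moved. The work goes in short steps, Python scripts to look and compute and a tool call to move; the robot and the scene stay as the last step left them, time stands still between calls to the robot, and variables do not carry over. Pictures are saved under pics/ and viewed, at most 14 in all, crops included, and the job is handed in when it is done.

Besides the shell and the picture viewer there is one more tool, called after "Emit:" by a JSON object that holds its "fn" and its "kwargs". step_arm: Moves the arm, as the interface text tells. Its arguments: {"type":"object","properties":{"increments":{"type":"array"},"force":{"type":"number"}},"required":["increments"]}

```bash
mkdir -p pics; cat > h.py <<'E'
import numpy as np, cv2
from workcell import get_state, grab_frame, hand_in
def grab(n,save=None):
    f=grab_frame(n); im=cv2.cvtColor(np.array(f["pixels"]),cv2.COLOR_RGB2BGR)
    if save: cv2.imwrite(f"pics/{save}.png",im)
    K=np.array([[f["fx"],0,f["cx"]],[0,f["fy"],f["cy"]],[0,0,1.]])
    R=cv2.Rodrigues(np.array(f["rvec"],float))[0]; t=np.array(f["tvec"],float).ravel()
    return im,(K,R,t)
def ray(c,uv,z):
    K,R,t=c; d=R.T@np.linalg.inv(K)@np.array([uv[0],uv[1],1.]); o=-R.T@t
    return o+d*(z-o[2])/d[2]
def proj(c,p):
    K,R,t=c; q=K@(R@np.asarray(p,float)+t); return q[:2]/q[2]
E
python3 - <<'E'
from h import *
for n in("top","side"):
    im,c=grab(n,n+"0"); print(n,-c[1].T@c[2],c[1][2],c[0][0,0])
s=get_state(); print(s["time"],s["ee_pos"],s["tcp_rot"],s["finger_gap"])
E
```

```text
top [ 0.28642601 -0.02606625  1.5386289 ] [ 0.13412531 -0.00133171 -0.99096348] 448.5700497255525
side [-0.02173644  0.94840204  1.09282089] [ 0.34859747 -0.67498028 -0.65029334] 431.3396096743427
0.1 [ 0.15396617 -0.52779072  0.2572471 ] [[ 9.60019111e-01  2.79934463e-01 -5.40314591e-05]
 [ 2.79934325e-01 -9.60018408e-01  1.19538538e-03]
 [ 2.82758368e-04 -1.16271807e-03 -9.99999284e-01]] 1.0002505574066418
```

View pics/top0.png

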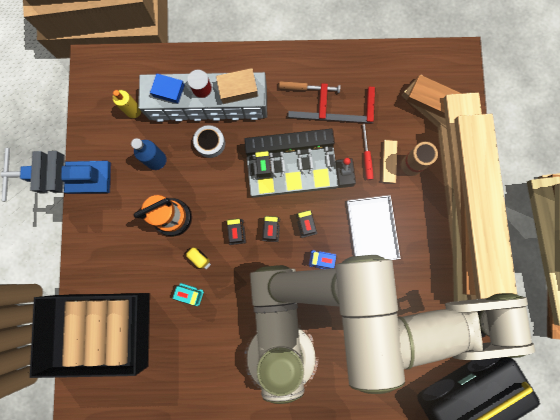

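View pics/side0.png

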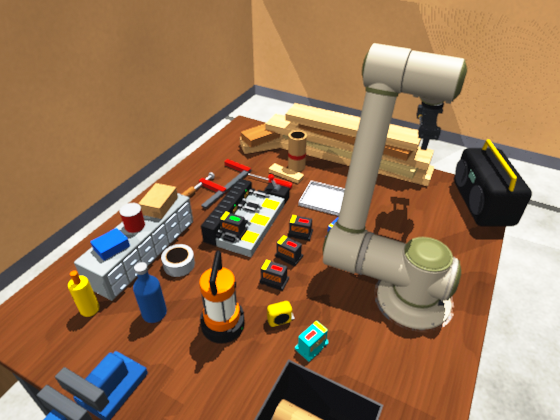

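The top view shows one charged pack (green gauge at 263,164) in the left bay, with bays 2 and 3 free. There are three red-gauge black/orange packs at (235,232), (270,228) and (307,223). The blue pack (323,260) and the turquoise one (187,294) are look-alikes. The lantern is at about (165,213), the tray at (373,229) and the lever tip at (347,161). I'll confirm this in one enlarged crop.

```bash
python3 - <<'E'
from h import *
im,c=cv2.imread("pics/top0.png"),None
cv2.imwrite("pics/crop0.png",cv2.resize(im[120:275,215:410],None,fx=4,fy=3.8,interpolation=cv2.INTER_CUBIC)[:600,:800])
_,c=grab("top"); 
hsv=cv2.cvtColor(im,cv2.COLOR_BGR2HSV)
def blobs(lo,hi,amin,amax,roi):
    m=cv2.inRange(hsv,lo,hi)
    z=np.zeros_like(m); x0,y0,x1,y1=roi; z[y0:y1,x0:x1]=m[y0:y1,x0:x1]
    n,l,st,ce=cv2.connectedComponentsWithStats(z)
    for i in range(1,n):
        if amin<=st[i,4]<=amax:
            pts=np.argwhere(l==i)[:,::-1].astype(np.float32)
            r=cv2.minAreaRect(pts); yield ce[i],st[i,4],r
for nm,lo,hi,z in (("yellow",(22,110,120),(35,255,255),.066),("red",(0,150,110),(8,255,255),.066),("green",(45,130,100),(75,255,255),.106)):
    print(nm)
    for ce,a,r in blobs(lo,hi,4,600,(215,120,410,275)):
        print(ce.round(1),a,[np.round(v,1) for v in r[1:]],ray(c,ce,z).round(4)[:2])
print("bench corners scale",ray(c,(280,210),0),ray(c,(281,210),0))
E
```

```text
yellow
[261.7 153.6] 65 [array([ 4.7, 13.1]), np.float64(82.9)] [0.6772 0.0506]
[320.9 177.4] 235 [array([16.6, 14.1]), np.float64(82.9)] [ 0.5912 -0.1464]
[293.2 180.5] 235 [array([16.9, 13.8]), np.float64(82.9)] [ 0.5826 -0.0536]
[265.7 185.3] 201 [array([13.8, 14.5]), np.float64(83.7)] [0.5683 0.0387]
[304.3 213.5] 58 [array([ 4.5, 12.8]), np.float64(74.1)] [ 0.4709 -0.0875]
[270.9 218.5] 60 [array([12.3,  4.6]), np.float64(7.1)] [0.4566 0.0232]
[233.  221.4] 65 [array([ 5., 12.]), np.float64(90.0)] [0.4496 0.1484]
[314.9 258. ] 33 [array([ 2.8, 10.5]), np.float64(9.5)] [ 0.3237 -0.1184]
red
[370.5 120.4] 11 [array([1., 6.]), np.float64(90.0)] [ 0.7854 -0.3215]
[368.3 164.6] 203 [array([28.3,  7.3]), np.float64(84.8)] [ 0.6319 -0.3069]
[346.6 160.5] 34 [array([6., 5.]), np.float64(90.0)] [ 0.6474 -0.2345]
[307.4 224.5] 42 [array([9.9, 3.9]), np.float64(76.0)] [ 0.434  -0.0969]
[269.9 230. ] 50 [array([10.,  4.]), np.float64(90.0)] [0.4186 0.0271]
[234.3 232.9] 51 [array([10.3,  4.6]), np.float64(83.7)] [0.4114 0.1444]
[326.2 259.7] 23 [array([8. , 2.5]), np.float64(11.3)] [ 0.3173 -0.1551]
green
[262.8 165. ] 51 [array([10.3,  4.7]), np.float64(82.9)] [0.6285 0.0453]
bench corners scale [ 0.49308058 -0.00665333  0.        ] [ 0.49300721 -0.01011343  0.        ]
```

View pics/crop0.png

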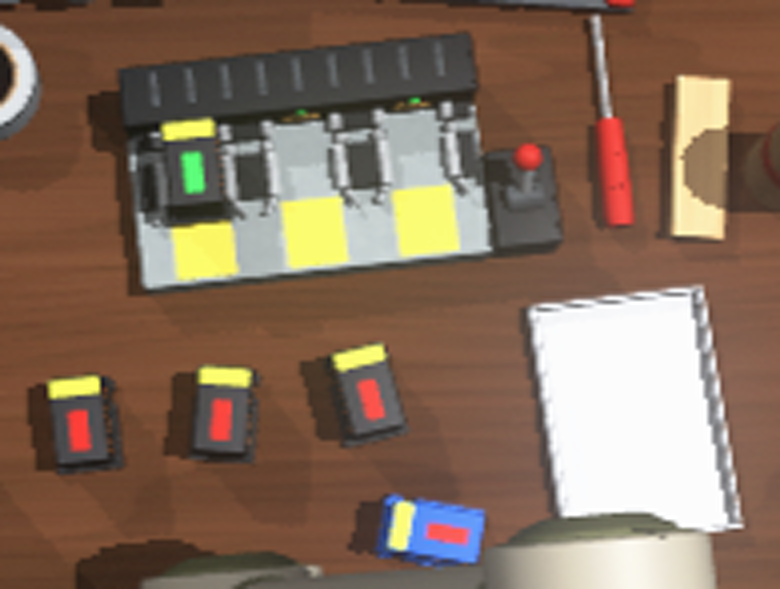

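The crop confirms three black/orange red-gauge packs, with their yellow contact ends facing the station, and one green-gauge pack in the left bay. Next I'll measure the key points across both views.

```bash
cat >> h.py <<'E'
def blobs(im,lo,hi,amin,amax,roi=(0,0,560,420)):
    hsv=cv2.cvtColor(im,cv2.COLOR_BGR2HSV); m=cv2.inRange(hsv,lo,hi)
    z=np.zeros_like(m); x0,y0,x1,y1=roi; z[y0:y1,x0:x1]=m[y0:y1,x0:x1]
    n,l,st,ce=cv2.connectedComponentsWithStats(z)
    return [(ce[i],st[i],l==i) for i in range(1,n) if amin<=st[i,4]<=amax]
def tri(c1,a,c2,b):
    P=[c[0]@np.hstack([c[1],c[2][:,None]]) for c in(c1,c2)]
    X=cv2.triangulatePoints(P[0],P[1],np.array(a,float).reshape(2,1),np.array(b,float).reshape(2,1)).ravel()
    return X[:3]/X[3]
RED=((0,150,110),(8,255,255)); GRN=((45,130,100),(75,255,255)); YEL=((22,110,120),(35,255,255))
E
python3 - <<'E'
from h import *
im,ct=grab("top"); si,cs=grab("side")
print("side blobs")
for nm,C in(("R",RED),("G",GRN),("Y",YEL)):
    for ce,st,_ in blobs(si,*C,6,700,(190,130,360,330)): print(nm,ce.round(1),st)
    for ce,st,_ in blobs(im,*C,20,300,(215,140,350,250)):
        print("top",nm,ce.round(1),"side pred z.066/.106/.04:",[proj(cs,ray(ct,ce,z)).round(0).tolist() for z in(.066,.106,.04)])
# handle: dark px around lantern, in top
g=cv2.cvtColor(im,cv2.COLOR_BGR2GRAY)
for nm,i,roi in(("t",im,(125,185,200,240)),("s",si,(195,240,250,345))):
    x0,y0,x1,y1=roi
    cv2.imwrite(f"pics/l{nm}.png",cv2.resize(i[y0:y1,x0:x1],None,fx=5,fy=5))
a=cv2.imread("pics/lt.png");b=cv2.imread("pics/ls.png");o=np.zeros((max(a.shape[0],b.shape[0]),a.shape[1]+b.shape[1],3),np.uint8)
o[:a.shape[0],:a.shape[1]]=a;o[:b.shape[0],a.shape[1]:]=b;cv2.imwrite("pics/lan.png",o);print(o.shape)
E
```

```text
side blobs
R [293.1 157.1] [288 154  11   7  39]
R [235.9 164.9] [224 158  27  14 177]
R [279.3 180.9] [268 174  25  14 152]
R [211.6 184.6] [198 177  28  15 182]
R [303.4 220.3] [299 218  10   5  34]
R [291.1 243.7] [286 241  11   7  41]
R [276.3 267.6] [271 265  12   6  49]
top R [346.6 160.4] side pred z.066/.106/.04: [[269.0, 182.0], [270.0, 175.0], [268.0, 186.0]]
top R [307.4 224.5] side pred z.066/.106/.04: [[303.0, 220.0], [304.0, 212.0], [302.0, 225.0]]
top R [269.9 230. ] side pred z.066/.106/.04: [[291.0, 243.0], [292.0, 235.0], [290.0, 248.0]]
top R [234.2 232.8] side pred z.066/.106/.04: [[276.0, 267.0], [278.0, 258.0], [275.0, 273.0]]
G [234.4 218.1] [229 216  12   6  44]
top G [262.9 164.9] side pred z.066/.106/.04: [[232.0, 225.0], [234.0, 217.0], [231.0, 230.0]]
Y [290.5 174. ] [287 174   8   1   8]
Y [270.2 203.8] [262 198  18  12 131]
Y [224.5 215.1] [220 211  10   9  51]
Y [259.5 219.1] [250 213  20  13 151]
Y [292.9 218.5] [290 215   7   8  43]
Y [330.9 224.7] [329 223   5   4  10]
Y [249.5 236.4] [241 230  18  13 144]
Y [281.7 239.5] [277 235  11  10  55]
Y [265
[... 200 characters left out ...]
[313 321  14   9  55]
top Y [261.7 153.6] side pred z.066/.106/.04: [[222.0, 222.0], [224.0, 214.0], [221.0, 227.0]]
top Y [320.9 177.4] side pred z.066/.106/.04: [[271.0, 199.0], [272.0, 191.0], [270.0, 203.0]]
top Y [293.2 180.5] side pred z.066/.106/.04: [[260.0, 214.0], [262.0, 206.0], [259.0, 218.0]]
top Y [265.7 185.3] side pred z.066/.106/.04: [[251.0, 230.0], [252.0, 222.0], [249.0, 236.0]]
top Y [304.3 213.5] side pred z.066/.106/.04: [[292.0, 218.0], [294.0, 210.0], [291.0, 223.0]]
top Y [270.9 218.5] side pred z.066/.106/.04: [[281.0, 238.0], [283.0, 230.0], [280.0, 244.0]]
top Y [233.  221.4] side pred z.066/.106/.04: [[265.0, 264.0], [267.0, 254.0], [264.0, 269.0]]
(525, 650, 3)
```

View pics/lan.png

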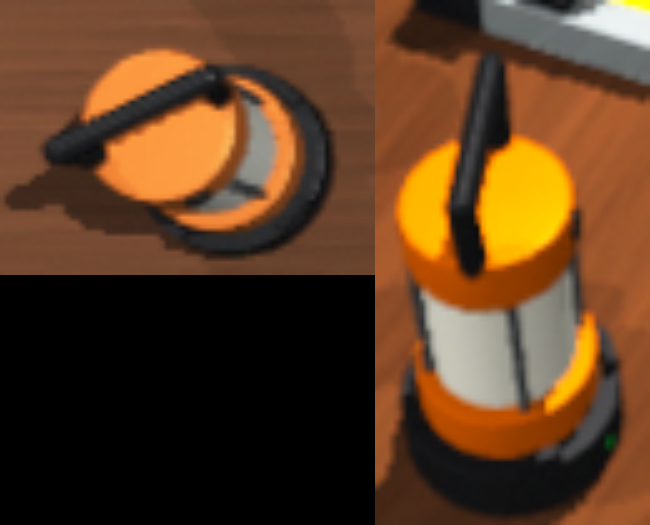

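The lantern handle ends are at (135,215) and (168,200) in the top view, and about (218,252) and (212,284) in the side view.

```bash
python3 - <<'E'
from h import *
_,ct=grab("top"); _,cs=grab("side")
T=lambda a,b:tri(ct,a,cs,b).round(4)
P=lambda n,v:print(n,v)
P("ball",T((346.6,160.4),(279.3,180.9)))
fl={"A":((234.2,232.8),(276.3,267.6),(233,221.4),(265.5,264.2)),"B":((269.9,230),(291.1,243.7),(270.9,218.5),(281.7,239.5)),"C":((307.4,224.5),(303.4,220.3),(304.3,213.5),(292.9,218.5)),"F":((262.9,164.9),(234.4,218.1),(261.7,153.6),(224.5,215.1))}
for k,(a,b,e,f) in fl.items():
    z=.106 if k=="F" else .066
    g=(ray(ct,a,z)+ray(cs,b,z))/2; y=(ray(ct,e,z)+ray(cs,f,z))/2
    print(k,"gauge",T(a,b),"band",T(e,f),"top-ray",ray(ct,a,z).round(4),ray(ct,e,z).round(4),"side-ray",ray(cs,b,z).round(4),ray(cs,f,z).round(4),"yaw",np.arctan2(*(y-g)[1::-1]).round(3))
for a,b in(((320.9,177.4),(270.2,203.8)),((293.2,180.5),(259.5,219.1)),((265.7,185.3),(249.5,236.4))): print("pad",ray(ct,a,.04).round(4),ray(cs,b,.04).round(4))
P("handle",(ray(ct,(135.4,214.6),.255).round(4),ray(ct,(168,200.4),.255).round(4),ray(cs,(214.8,268),.255).round(4),T((151.7,207.5),(214.8,268))))
for p in((264,261),(268,265),(258,285)):pass
# tray corners (crop px)/4,3.8
for p in((530,310),(703,290),(555,515),(740,525)): print("tray",ray(ct,(215+p[0]/4,120+p[1]/3.87),.018).round(3))
for n,p,z in(("drink",(137,145),.21),("tube",(425,153),.16),("taperoll",(208,141),.048),("blue",(323,260),.066),("offcut",(390,161),.02)): print(n,ray(ct,p,z).round(3))
E
```

```text
ball [ 0.6264 -0.2385  0.081 ]
A gauge [0.4112 0.1446 0.064 ] band [0.4488 0.1483 0.0638] top-ray [0.4117 0.1446 0.066 ] [0.4495 0.1484 0.066 ] side-ray [0.4096 0.146  0.066 ] [0.4466 0.1497 0.066 ] yaw 0.099
B gauge [0.4183 0.027  0.063 ] band [0.4563 0.023  0.0614] top-ray [0.4185 0.027  0.066 ] [0.4565 0.0231 0.066 ] side-ray [0.4164 0.0295 0.066 ] [0.4533 0.0269 0.066 ] yaw -0.087
C gauge [ 0.4332 -0.0974  0.0633] band [ 0.4701 -0.0881  0.0634] top-ray [ 0.4341 -0.0969  0.066 ] [ 0.4708 -0.0876  0.066 ] side-ray [ 0.4307 -0.0951  0.066 ] [ 0.4677 -0.0858  0.066 ] yaw 0.246
F gauge [0.6288 0.0449 0.1023] band [0.6669 0.0483 0.1026] top-ray [0.6287 0.045  0.106 ] [0.6666 0.0484 0.106 ] side-ray [0.6255 0.0481 0.106 ] [0.6638 0.0513 0.106 ] yaw 0.086
pad [ 0.5967 -0.1485  0.04  ] [ 0.5934 -0.1455  0.04  ]
pad [ 0.588 -0.054  0.04 ] [ 0.5856 -0.051   0.04  ]
pad [0.5734 0.0398 0.04  ] [0.5711 0.0434 0.04  ]
handle (array([0.4543, 0.4074, 0.255 ]), array([0.4938, 0.314 , 0.255 ]), array([0.4684, 0.3698, 0.255 ]), array([0.4747, 0.3634, 0.2455]))
tray [ 0.52  -0.239  0.018]
tray [ 0.535 -0.388  0.018]
tray [ 0.339 -0.253  0.018]
tray [ 0.327 -0.409  0.018]
drink [0.674 0.423 0.21 ]
tube [ 0.643 -0.469  0.16 ]
taperoll [0.73  0.235 0.048]
blue [ 0.317 -0.145  0.066]
offcut [ 0.654 -0.391  0.02 ]
```

Emit:
{"fn": "step_arm", "kwargs": {"increments": [[1, [0.9, 0.55, 0], -0.185], [1, [0.9, 0.55, 0], -0.185], [1, [0.9, 0.55, 0], 0], [1, [0.9, 0.55, 0], 0], [1, [0.9, 0.55, 0], 0], [1, [0.9, 0.55, 0], 0], [1, [0.9, 0.55, 0], 0], [1, [0.9, 0.55, 0], 0], [1, [0.9, 0.55, 0], 0], [1, [0.9, 0.55, 0], 0], [1, [0.9, 0.55, 0], 0], [1, [0.9, 0.55, 0], 0], [1, [0.9, 0.55, 0], 0], [1, [0.9, 0.55, 0], 0], [1, [0.9, 0.55, 0], 0], [1, [0.9, 0.55, 0], 0], [1, [0.9, 0.55, 0], 0], [1, [0.9, 0.55, 0], 0], [1, [0.9, 0.55, 0], 0], [1, [0, 0, 0], 0]]}}

```text
time: 2.35
ee_pos: [0.5833, -0.265, 0.2572]
tcp_rot: [[0.996, 0.093, 0.0], [0.093, -0.996, 0.001], [0.0, -0.001, -1.0]]
ft_force: [-0.3, 0.6, 0.7]
finger_gap: -0.001
grasp_force: 0.0
```

Emit:
{"fn": "step_arm", "kwargs": {"increments": [[1, [0.92, 0.42, 0], 0], [1, [0.92, 0.42, 0], 0], [1, [0.92, 0.42, 0], 0], [1, [0.92, 0.42, 0], 0], [1, [0, 0, -0.9], 0], [1, [0, 0, -0.9], 0], [1, [0, 0, -0.9], 0], [1, [0, 0, -0.9], 0], [1, [0, 0, -0.9], 0], [1, [0, 0, -0.8], 0], [1, [0, 0, -0.6], 0], [1, [0, 0, -0.5], 0], [1, [0, 0, 0], 0]]}}

```text
time: 3.65
ee_pos: [0.6725, -0.2249, 0.0959]
tcp_rot: [[0.996, 0.09, -0.003], [0.09, -0.996, 0.001], [-0.003, -0.002, -1.0]]
ft_force: [0.3, 0.5, 0.2]
finger_gap: 0.005
grasp_force: 0.0
```

```bash
python3 - <<'E'
from h import *
print(get_state()["ee_pos"],get_state()["ft_force"])
o=np.zeros((600,800,3),np.uint8)
a,ct=grab("top"); b,cs=grab("side")
o[:300,:400]=cv2.resize(a[110:210,240:374],(400,300)); o[:600,400:]=cv2.resize(b[110:260,215:315],(400,600))
cv2.imwrite("pics/sw1.png",o)
for R in((0,150,110),):
    for ce,st,_ in blobs(b,*RED,4,700,(250,140,300,200)): print("side",ce,st)
    for ce,st,_ in blobs(a,*RED,4,700,(330,140,360,180)): print("top",ce,st)
E
```

```text
[ 0.67254704 -0.22490334  0.09594398] [0.25926574 0.52051919 0.20412254]
side [279.23489933 180.93288591] [268 174  25  14 149]
```

View pics/sw1.png

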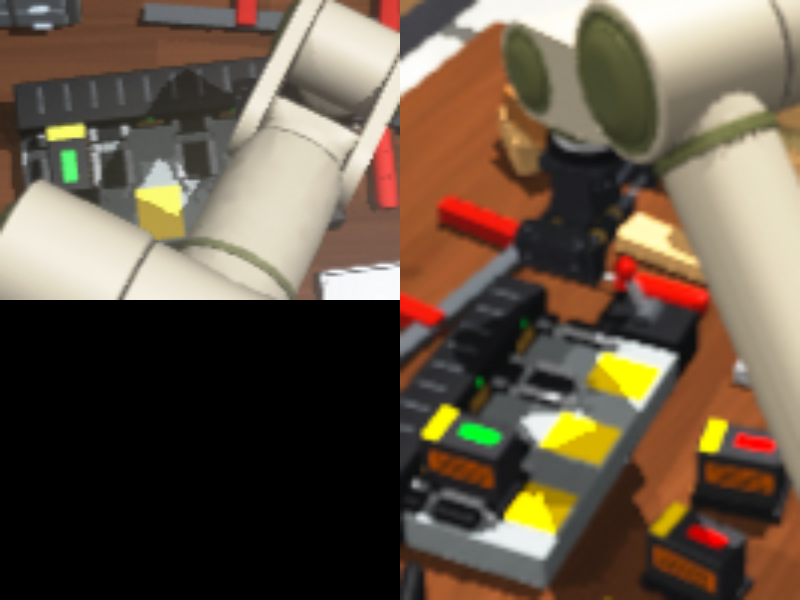

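The fingers are behind the ball (side view, ball at about 271,177). I'll push it towards the front.

Emit:
{"fn": "step_arm", "kwargs": {"increments": [[1, [-0.4, -0.036, 0], 0], [1, [-0.4, -0.036, 0], 0], [1, [-0.4, -0.036, 0], 0], [1, [-0.4, -0.036, 0], 0], [1, [-0.4, -0.036, 0], 0], [1, [-0.3, -0.027, 0], 0], [1, [-0.3, -0.027, 0], 0], [1, [-0.2, -0.018, 0], 0], [1, [0, 0, 0], 0]]}}

```text
time: 4.65
ee_pos: [0.6096, -0.231, 0.1005]
tcp_rot: [[0.996, 0.09, 0.019], [0.09, -0.996, -0.003], [0.019, 0.005, -1.0]]
ft_force: [30.0, 5.1, -1.7]
finger_gap: 0.003
grasp_force: 12.7
```

Emit:
{"fn": "step_arm", "kwargs": {"increments": [[1, [0.5, 0.045, 0], 0], [1, [0, 0, 0.9], 0], [1, [0, 0, 0.9], 0], [1, [0, 0, 0.9], 0], [1, [0, 0, 0.9], 0], [-0.5, [0.08, 0.9, 0], 0], [-0.5, [0.08, 0.9, 0], 0], [-0.5, [0.08, 0.9, 0], 0], [-0.5, [0.08, 0.9, 0], 0], [-0.5, [0.08, 0.9, 0], 0], [-0.5, [0.08, 0.9, 0], 0], [-0.5, [0.08, 0.9, 0], 0], [-0.5, [0.08, 0.9, 0], 0], [-0.5, [0.08, 0.9, 0], 0], [-0.5, [0.08, 0.9, 0], 0], [-0.5, [0.08, 0.9, 0], 0], [-0.5, [0.08, 0.9, 0], 0], [-0.5, [0, 0, 0], 0]]}}

```text
time: 6.45
ee_pos: [0.6398, 0.0423, 0.188]
tcp_rot: [[0.996, 0.093, 0.0], [0.093, -0.996, 0.0], [0.0, -0.0, -1.0]]
ft_force: [-0.7, -0.1, 0.6]
finger_gap: 0.749
grasp_force: 0.0
```

```bash
python3 - <<'E'
from h import *
a,ct=grab("top"); b,cs=grab("side")
o=np.zeros((600,800,3),np.uint8)
o[:450,:400]=cv2.resize(a[130:242,300:400],(400,450)); o[:,400:]=cv2.resize(b[120:270,215:315],(400,600))
cv2.imwrite("pics/sw2.png",o)
for ce,st,_ in blobs(a,*RED,4,100,(330,140,360,190)): print("top",ce,ray(ct,ce,.098),"pred off",proj(ct,(.5865,-.233,.098)))
m=cv2.inRange(a,(200,200,200),(255,255,255)); m[:185]=0; m[:,:335]=0; m[270:]=0; m[:,410:]=0
n,l,st,ce=cv2.connectedComponentsWithStats(m); i=1+st[1:,4].argmax()
r=cv2.minAreaRect(np.argwhere(l==i)[:,::-1].astype(np.float32)); bx=cv2.boxPoints(r); print("tray",r,[ray(ct,p,.01).round(3)[:2] for p in bx],ray(ct,r[0],.01))
E
```

```text
top [348.5625 175.6875] [ 0.58846554 -0.23445441  0.098     ] pred off [348.14211296 176.28572277]
tray ((373.7027893066406, 229.3348846435547), (64.57108306884766, 44.3100700378418), 82.1847152709961) [array([ 0.52, -0.24]), array([ 0.538, -0.392]), array([ 0.318, -0.41 ]), array([ 0.301, -0.261])] [ 0.41829676 -0.32564931  0.01      ]
```

View pics/sw2.png

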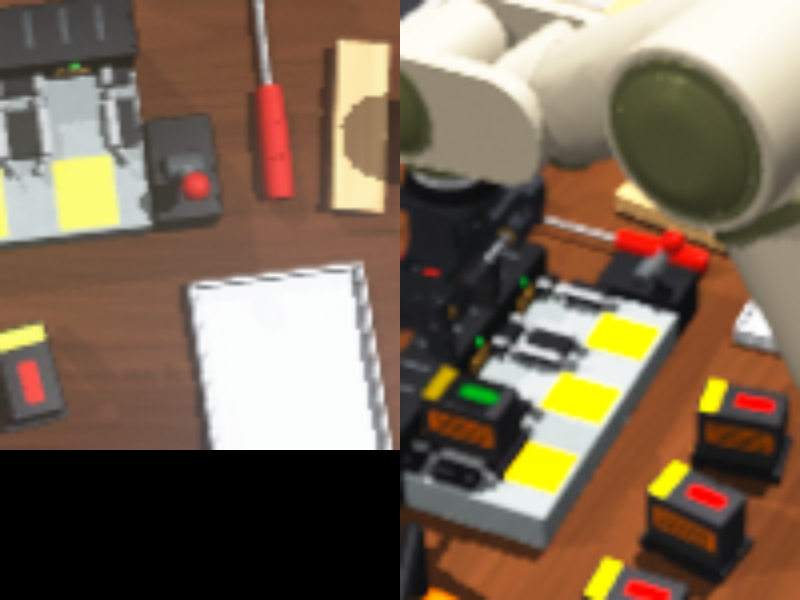

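The lever is now leaning to the front, with its ball at (348.5,175.7), the predicted off position. Next I'll grip the charged pack.

Emit:
{"fn": "step_arm", "kwargs": {"increments": [[-0.5, [-0.08, 0.2, -0.9], 0], [-0.5, [0, 0, -0.9], 0], [-0.5, [0, 0, -0.9], 0], [-0.5, [0, 0, -0.8], 0], [-0.5, [0, 0, -0.62], 0], [-0.5, [0, 0, 0], 0], [1, [0, 0, 0], 0], [1, [0, 0, 0], 0], [1, [0, 0, 0], 0], [1, [0, 0, 0], 0], [1, [0, 0, 0], 0]], "force": 40}}

```text
time: 7.65
ee_pos: [0.6383, 0.0451, 0.0858]
tcp_rot: [[0.996, 0.09, 0.002], [0.09, -0.996, -0.0], [0.002, 0.0, -1.0]]
ft_force: [-1.8, 0.5, 6.6]
finger_gap: 0.492
grasp_force: 40.0
```

Emit:
{"fn": "step_arm", "kwargs": {"increments": [[1, [-0.4, -0.036, 0], 0], [1, [-0.4, -0.036, 0], 0], [1, [-0.4, -0.036, 0], 0], [1, [-0.4, -0.036, 0], 0], [1, [-0.4, -0.036, 0], 0], [1, [-0.4, -0.036, 0], 0], [1, [-0.4, -0.036, 0], 0], [1, [-0.4, -0.036, 0], 0], [1, [-0.4, -0.036, 0], 0], [1, [-0.4, -0.036, 0], 0], [1, [0, 0, 0.4], 0], [1, [0, 0, 0.8], 0], [1, [0, 0, 0.8], 0], [1, [0, 0, 0.8], 0], [1, [0, 0, 0], 0]]}}

```text
time: 9.15
ee_pos: [0.539, 0.036, 0.157]
tcp_rot: [[0.996, 0.09, 0.004], [0.09, -0.996, -0.001], [0.004, 0.001, -1.0]]
ft_force: [-1.2, 0.1, -3.7]
finger_gap: 0.495
grasp_force: 40.0
```

Emit:
{"fn": "step_arm", "kwargs": {"increments": [[1, [-0.32, -0.96, 0], 0], [1, [-0.32, -0.96, 0], 0], [1, [-0.32, -0.96, 0], 0], [1, [-0.32, -0.96, 0], 0], [1, [-0.32, -0.96, 0], 0], [1, [-0.32, -0.96, 0], 0], [1, [-0.32, -0.96, 0], 0], [1, [-0.32, -0.96, 0], 0], [1, [-0.32, -0.96, 0], 0], [1, [-0.32, -0.96, 0], 0], [1, [-0.32, -0.96, 0], 0], [1, [-0.32, -0.96, 0], 0], [1, [-0.32, -0.96, 0], 0], [1, [-0.32, -0.96, 0], 0], [1, [-0.32, -0.96, 0], 0], [1, [0, 0, 0], 0], [1, [0, 0, -0.9], 0], [1, [0, 0, -0.9], 0], [1, [0, 0, -0.9], 0], [1, [0, 0, -0.9], 0]]}}

```text
time: 11.15
ee_pos: [0.4179, -0.3229, 0.0631]
tcp_rot: [[0.996, 0.09, -0.001], [0.09, -0.996, 0.001], [-0.001, -0.001, -1.0]]
ft_force: [-0.9, 0.3, -3.2]
finger_gap: 0.495
grasp_force: 40.0
```

Emit:
{"fn": "step_arm", "kwargs": {"increments": [[1, [0, 0, -0.3], 0], [1, [0, 0, -0.2], 0], [1, [0, 0, -0.16], 0], [1, [0, 0, 0], 0]]}}

```text
time: 11.55
ee_pos: [0.4182, -0.3237, 0.0498]
tcp_rot: [[0.996, 0.09, 0.001], [0.09, -0.996, -0.001], [0.001, 0.001, -1.0]]
ft_force: [-2.5, 4.0, 5.8]
finger_gap: 0.494
grasp_force: 40.0
```

Emit:
{"fn": "step_arm", "kwargs": {"increments": [[-0.5, [0, 0, 0], 0], [-0.5, [0, 0, 0], 0], [-0.5, [0, 0, 0.5], 0], [-0.5, [0, 0, 1], 0], [-0.5, [0, 0, 1], 0], [-0.5, [0, 0, 1], 0], [-0.5, [0, 0, 1], 0], [-0.5, [0, 0, 1], 0], [-0.5, [0, 0, 0], 0]]}}

```text
time: 12.45
ee_pos: [0.4189, -0.3249, 0.1891]
tcp_rot: [[0.996, 0.09, 0.005], [0.09, -0.996, -0.005], [0.004, 0.006, -1.0]]
ft_force: [0.1, 0.0, -0.1]
finger_gap: 0.75
grasp_force: 0.0
```

```bash
cat >> h.py <<'E'
def packs():
    a,ct=grab("top"); b,cs=grab("side")
    for nm,im,c,roi in(("top",a,ct,(120,190,420,300)),("side",b,cs,(200,200,370,330))):
        ys=[ray(c,ce,.066) for ce,_,_ in blobs(im,*YEL,20,120,roi)]
        for ce,st,m in blobs(im,*RED,15,120,roi):
            g=ray(c,ce,.066); d=[y for y in ys if .03<np.linalg.norm(y-g)<.046]
            if d: v=d[0]-g; mid=g+v*.28; print(nm,ce.round(1),"mid",mid[:2].round(4),"yaw",np.arctan2(v[1],v[0]).round(3))
            else: print(nm,ce.round(1),"gauge",g[:2].round(4))
    return a,b,ct,cs
E
python3 - <<'E'
from h import *
a,b,ct,cs=packs()
for nm,im,c in(("t",a,ct),("s",b,cs)):
    for C in(GRN,):
        for ce,st,_ in blobs(im,*C,5,200): print(nm,ce,st,ray(c,ce,.07)[:2])
E
```

```text
top [307.5 224.6] mid [ 0.444  -0.0943] yaw 0.261
top [234.2 232.8] mid [0.4223 0.1456] yaw 0.101
top [182.2 294.2] mid [0.2145 0.3028] yaw -1.732
side [303.2 220.4] mid [ 0.4413 -0.0919] yaw 0.225
side [291.1 243.7] mid [0.4266 0.0288] yaw -0.079
side [276.3 267.6] mid [0.4199 0.147 ] yaw 0.107
```

Emit:
{"fn": "step_arm", "kwargs": {"increments": [[-0.5, [0.1, 0.93, 0], 0.148], [-0.5, [0.1, 0.93, 0], 0.148], [-0.5, [0.1, 0.93, 0], 0], [-0.5, [0.1, 0.93, 0], 0], [-0.5, [0.1, 0.93, 0], 0], [-0.5, [0.1, 0.93, 0], 0], [-0.5, [0.1, 0.93, 0], 0], [-0.5, [0.1, 0.93, 0], 0], [-0.5, [0.1, 0.93, 0], 0], [-0.5, [0.1, 0.93, 0], 0], [-0.5, [0, 0, 0], 0], [-0.5, [0, 0, -0.9], 0], [-0.5, [0, 0, -0.9], 0], [-0.5, [0, 0, -0.9], 0], [-0.5, [0, 0, -0.9], 0], [-0.5, [0, 0, -0.9], 0], [-0.5, [0, 0, -0.9], 0], [-0.5, [0, 0, -0.3], 0], [1, [0, 0, 0], 0], [1, [0, 0, 0], 0]]}}

```text
time: 14.55
ee_pos: [0.4432, -0.0918, 0.0437]
tcp_rot: [[0.97, 0.242, 0.0], [0.242, -0.97, -0.0], [0.0, 0.0, -1.0]]
ft_force: [0.8, -0.1, -0.6]
finger_gap: 0.595
grasp_force: 0.0
```

Emit:
{"fn": "step_arm", "kwargs": {"increments": [[1, [0, 0, 0], 0], [1, [0, 0, 0], 0], [1, [0, 0, 0], 0]]}}

```text
time: 14.85
ee_pos: [0.4436, -0.0919, 0.044]
tcp_rot: [[0.97, 0.243, 0.002], [0.243, -0.97, -0.001], [0.002, 0.002, -1.0]]
ft_force: [0.1, -2.9, 5.7]
finger_gap: 0.494
grasp_force: 40.0
```

Emit:
{"fn": "step_arm", "kwargs": {"increments": [[1, [0, 0, 0.85], 0], [1, [0, 0, 0.85], 0], [1, [0, 0, 0.85], 0], [1, [0, 0, 0.85], 0], [1, [0, 0, 0.85], 0], [1, [0.84, -0.396, 0], -0.148], [1, [0.84, -0.396, 0], -0.148], [1, [0.84, -0.396, 0], 0], [1, [0.84, -0.396, 0], 0], [1, [0.84, -0.396, 0], 0], [1, [0.84, -0.396, 0], 0], [1, [0, 0, 0], 0], [1, [0, 0, -0.8], 0], [1, [0, 0, -0.8], 0], [1, [0, 0, -0.6], 0], [1, [0, 0, -0.2], 0], [1, [0, 0, -0.1], 0], [1, [0, 0, 0], 0]]}}

```text
time: 16.65
ee_pos: [0.5689, -0.1507, 0.0873]
tcp_rot: [[0.996, 0.09, -0.0], [0.09, -0.996, 0.0], [-0.0, -0.0, -1.0]]
ft_force: [0.3, -0.2, -3.9]
finger_gap: 0.497
grasp_force: 40.0
```

Emit:
{"fn": "step_arm", "kwargs": {"increments": [[1, [0, 0, -0.1], 0], [1, [0.3, 0.027, 0], 0], [1, [0.4, 0.036, 0], 0], [1, [0.4, 0.036, 0], 0], [1, [0.4, 0.036, 0], 0], [1, [0.4, 0.036, 0], 0], [1, [0.3, 0.027, 0], 0], [1, [0, 0, 0], 0]]}}

```text
time: 17.45
ee_pos: [0.625, -0.1456, 0.0843]
tcp_rot: [[0.996, 0.091, 0.0], [0.091, -0.996, -0.0], [0.0, 0.0, -1.0]]
ft_force: [0.3, 0.5, -3.7]
finger_gap: 0.493
grasp_force: 40.0
```

Emit:
{"fn": "step_arm", "kwargs": {"increments": [[1, [0.2, 0.018, 0], 0], [1, [0.2, 0.018, 0], 0], [1, [0.2, 0.018, 0], 0], [1, [0.2, 0.018, 0], 0], [1, [0.2, 0.018, 0], 0], [1, [0.2, 0.018, 0], 0], [1, [0, 0, 0], 0]]}}

```text
time: 18.15
ee_pos: [0.6551, -0.143, 0.0846]
tcp_rot: [[0.996, 0.09, 0.002], [0.09, -0.996, -0.0], [0.002, 0.0, -1.0]]
ft_force: [2.4, 1.8, -3.5]
finger_gap: 0.493
grasp_force: 40.0
```

Emit:
{"fn": "step_arm", "kwargs": {"increments": [[1, [0.15, 0.014, 0], 0], [1, [0.1, 0.009, 0], 0], [1, [0.1, 0.009, 0], 0]]}}

```text
time: 18.45
ee_pos: [0.6586, -0.1427, 0.0847]
tcp_rot: [[0.996, 0.09, -0.013], [0.09, -0.996, 0.0], [-0.013, -0.001, -1.0]]
ft_force: [-33.3, -2.8, 16.3]
finger_gap: 0.496
grasp_force: 40.0
```

Emit:
{"fn": "step_arm", "kwargs": {"increments": [[1, [-0.15, -0.014, 0], 0], [-0.5, [0, 0, 0], 0], [-0.5, [0, 0, 0], 0], [-0.5, [0, 0, 0.5], 0], [-0.5, [0, 0, 0.9], 0], [-0.5, [0, 0, 0.9], 0], [-0.5, [0, 0, 0.9], 0], [-0.5, [0, 0, 0.9], 0], [-0.5, [-0.9, 0.68, 0], -0.172], [-0.5, [-0.9, 0.68, 0], -0.172], [-0.5, [-0.9, 0.68, 0], 0], [-0.5, [-0.9, 0.68, 0], 0], [-0.5, [-0.9, 0.68, 0], 0], [-0.5, [-0.9, 0.68, 0], 0], [-0.5, [-0.9, 0.68, 0], 0], [-0.5, [-0.9, 0.68, 0], 0], [-0.5, [-0.9, 0.68, 0], 0], [-0.5, [-0.9, 0.68, 0], 0], [-0.5, [0, 0, 0], 0]]}}

```text
time: 20.35
ee_pos: [0.4323, 0.0288, 0.1882]
tcp_rot: [[0.996, -0.088, 0.001], [-0.088, -0.996, 0.0], [0.001, -0.0, -1.0]]
ft_force: [0.2, -0.8, 0.6]
finger_gap: 0.75
grasp_force: 0.0
```

```bash
python3 - <<'E'
from h import *
a,b,ct,cs=packs()
o=np.zeros((600,800,3),np.uint8)
o[:450,:400]=cv2.resize(a[130:242,300:400],(400,450)); o[:,400:]=cv2.resize(b[120:270,215:315],(400,600))
cv2.imwrite("pics/in1.png",o)
for ce,st,_ in blobs(a,*RED,4,100,(310,130,360,200)): print("top red",ce,ray(ct,ce,.106),ray(ct,ce,.098))
for ce,st,_ in blobs(a,*GRN,5,200): print("green",ce,ray(ct,ce,.07)[:2])
E
```

```text
top [269.6 232.9] gauge [0.409  0.0282]
top [326.2 259.7] mid [ 0.3191 -0.1448] yaw 1.398
top [182.3 294.4] mid [0.2144 0.3027] yaw -1.701
side [291.2 243.8] mid [0.4266 0.0284] yaw -0.116
side [276.5 267.6] mid [0.4195 0.1473] yaw 0.156
top red [320.66666667 158.66666667] [ 0.64548751 -0.14429584  0.106     ] [ 0.64749256 -0.14495605  0.098     ]
top red [348.61764706 175.85294118] [ 0.58623575 -0.23345488  0.106     ] [ 0.58790993 -0.23461297  0.098     ]
```

View pics/in1.png

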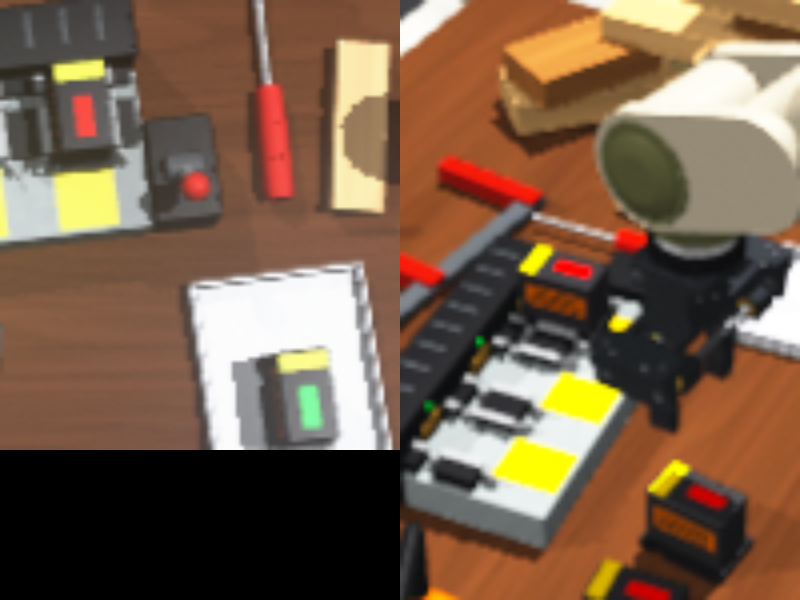

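The flat pack is home in bay 3: its gauge at (320.7,158.7) is within 0.5 mm of the reference from the charged pack. The charged pack stands in the tray and the lever is off. Next is pack B.

Emit:
{"fn": "step_arm", "kwargs": {"increments": [[-0.5, [-0.2, -0.05, -0.9], 0], [-0.5, [0, 0, -0.9], 0], [-0.5, [0, 0, -0.9], 0], [-0.5, [0, 0, -0.9], 0], [-0.5, [0, 0, -0.9], 0], [-0.5, [0, 0, -0.9], 0], [-0.5, [0, 0, -0.35], 0], [-0.5, [0, 0, 0], 0], [1, [0, 0, 0], 0], [1, [0, 0, 0], 0], [1, [0, 0, 0], 0], [1, [0, 0, 0], 0], [1, [0, 0, 0], 0]]}}

```text
time: 21.75
ee_pos: [0.4294, 0.026, 0.044]
tcp_rot: [[0.996, -0.09, 0.002], [-0.09, -0.996, -0.0], [0.002, 0.0, -1.0]]
ft_force: [-0.3, 0.0, 5.7]
finger_gap: 0.49
grasp_force: 40.0
```

Emit:
{"fn": "step_arm", "kwargs": {"increments": [[1, [0, 0, 0.85], 0], [1, [0, 0, 0.85], 0], [1, [0, 0, 0.85], 0], [1, [0, 0, 0.85], 0], [1, [0, 0, 0.85], 0], [1, [0.88, -0.55, 0], 0.172], [1, [0.88, -0.55, 0], 0.172], [1, [0.88, -0.55, 0], 0], [1, [0.88, -0.55, 0], 0], [1, [0.88, -0.55, 0], 0], [1, [0.88, -0.55, 0], 0], [1, [0, 0, 0], 0], [1, [0, 0, -0.8], 0], [1, [0, 0, -0.8], 0], [1, [0, 0, -0.6], 0], [1, [0, 0, -0.2], 0], [1, [0, 0, -0.18], 0], [1, [0, 0, 0], 0]]}}

```text
time: 23.55
ee_pos: [0.5608, -0.0563, 0.085]
tcp_rot: [[0.996, 0.09, -0.0], [0.09, -0.996, 0.0], [-0.0, -0.0, -1.0]]
ft_force: [-0.3, -0.0, -3.3]
finger_gap: 0.497
grasp_force: 40.0
```

Emit:
{"fn": "step_arm", "kwargs": {"increments": [[1, [0.3, 0.027, -0.03], 0], [1, [0.4, 0.036, 0], 0], [1, [0.4, 0.036, 0], 0], [1, [0.4, 0.036, 0], 0], [1, [0.4, 0.036, 0], 0], [1, [0.3, 0.027, 0], 0], [1, [0.2, 0.018, 0], 0], [1, [0.2, 0.018, 0], 0], [1, [0.2, 0.018, 0], 0], [1, [0.2, 0.018, 0], 0], [1, [0.2, 0.018, 0], 0], [1, [0, 0, 0], 0]]}}

```text
time: 24.75
ee_pos: [0.6419, -0.0492, 0.0844]
tcp_rot: [[0.996, 0.09, 0.002], [0.09, -0.996, 0.0], [0.002, 0.0, -1.0]]
ft_force: [2.9, 1.7, -4.4]
finger_gap: 0.493
grasp_force: 40.0
```

Emit:
{"fn": "step_arm", "kwargs": {"increments": [[1, [0.2, 0.018, 0], 0], [1, [0.1, 0.009, 0], 0], [1, [0.1, 0.009, 0], 0]]}}

```text
time: 25.05
ee_pos: [0.6496, -0.0485, 0.0842]
tcp_rot: [[0.996, 0.09, -0.005], [0.09, -0.996, -0.0], [-0.005, -0.0, -1.0]]
ft_force: [-16.9, -2.3, 9.0]
finger_gap: 0.497
grasp_force: 40.0
```

Emit:
{"fn": "step_arm", "kwargs": {"increments": [[1, [0.1, 0.009, 0], 0], [1, [0.1, 0.009, 0], 0], [1, [-0.2, -0.018, 0], 0], [-0.5, [0, 0, 0], 0], [-0.5, [0, 0, 0], 0], [-0.5, [0, 0, 0.5], 0], [-0.5, [0, 0, 0.9], 0], [-0.5, [0, 0, 0.9], 0], [-0.5, [0, 0, 0.9], 0], [-0.5, [0, 0, 0.9], 0], [-0.5, [-0.9, 0.77, 0], 0], [-0.5, [-0.9, 0.77, 0], 0], [-0.5, [-0.9, 0.77, 0], 0], [-0.5, [-0.9, 0.77, 0], 0], [-0.5, [-0.9, 0.77, 0], 0], [-0.5, [-0.9, 0.77, 0], 0], [-0.5, [-0.9, 0.77, 0], 0], [-0.5, [-0.9, 0.77, 0], 0], [-0.5, [-0.9, 0.77, 0], 0], [-0.5, [-0.9, 0.77, 0], 0]]}}

```text
time: 27.05
ee_pos: [0.4256, 0.1449, 0.1879]
tcp_rot: [[0.996, 0.09, 0.002], [0.09, -0.996, 0.0], [0.002, -0.0, -1.0]]
ft_force: [0.2, -0.3, 0.5]
finger_gap: 0.75
grasp_force: 0.0
```

```bash
python3 - <<'E'
from h import *
a,b,ct,cs=packs()
print(get_state()["ee_pos"])
for ce,st,_ in blobs(a,*RED,4,100,(240,130,360,200)): print("top red",ce,ray(ct,ce,.106)[:2])
print("expected",(.6287+.0086,.045-.0946),(.6458,-.1442))
E
```

```text
top [326.2 259.7] mid [ 0.3191 -0.1448] yaw 1.398
top [182.2 294.4] gauge [0.2159 0.3139]
side [246.7 201.7] mid [ 0.6712 -0.0824] yaw 0.436
side [276.3 267.7] mid [0.4198 0.1469] yaw 0.059
[0.42420356 0.14582185 0.18792395]
top red [320.66666667 158.66666667] [ 0.64548751 -0.14429584]
top red [291.95555556 161.55555556] [ 0.6378175 -0.0501385]
top red [348.63636364 175.75757576] [ 0.58655073 -0.23352833]
expected (0.6373000000000001, -0.049600000000000005) (0.6458, -0.1442)
```

Pack B is home in the middle bay and pack A hasn't moved. I'll grip A now.

Emit:
{"fn": "step_arm", "kwargs": {"increments": [[-0.5, [-0.12, 0.03, -0.9], 0], [-0.5, [0, 0, -0.9], 0], [-0.5, [0, 0, -0.9], 0], [-0.5, [0, 0, -0.9], 0], [-0.5, [0, 0, -0.9], 0], [-0.5, [0, 0, -0.9], 0], [-0.5, [0, 0, -0.35], 0], [-0.5, [0, 0, 0], 0], [1, [0, 0, 0], 0], [1, [0, 0, 0], 0], [1, [0, 0, 0], 0], [1, [0, 0, 0], 0], [1, [0, 0, 0], 0]]}}

```text
time: 28.45
ee_pos: [0.4235, 0.145, 0.0438]
tcp_rot: [[0.996, 0.09, 0.002], [0.09, -0.996, 0.0], [0.002, 0.0, -1.0]]
ft_force: [-0.9, 0.1, 6.5]
finger_gap: 0.491
grasp_force: 40.0
```

Emit:
{"fn": "step_arm", "kwargs": {"increments": [[1, [0, 0, 0.85], 0], [1, [0, 0, 0.85], 0], [1, [0, 0, 0.85], 0], [1, [0, 0, 0.85], 0], [1, [0, 0, 0.85], 0], [1, [0.86, -0.71, 0], 0], [1, [0.86, -0.71, 0], 0], [1, [0.86, -0.71, 0], 0], [1, [0.86, -0.71, 0], 0], [1, [0.86, -0.71, 0], 0], [1, [0.86, -0.71, 0], 0], [1, [0, 0, 0], 0], [1, [0, 0, -0.8], 0], [1, [0, 0, -0.8], 0], [1, [0, 0, -0.6], 0], [1, [0, 0, -0.2], 0], [1, [0, 0, -0.18], 0], [1, [0, 0, 0], 0]]}}

```text
time: 30.25
ee_pos: [0.5518, 0.0386, 0.0848]
tcp_rot: [[0.996, 0.09, -0.0], [0.09, -0.996, 0.0], [-0.0, -0.0, -1.0]]
ft_force: [-0.1, 0.4, -3.1]
finger_gap: 0.496
grasp_force: 40.0
```

Emit:
{"fn": "step_arm", "kwargs": {"increments": [[1, [0.3, 0.027, -0.03], 0], [1, [0.4, 0.036, 0], 0], [1, [0.4, 0.036, 0], 0], [1, [0.4, 0.036, 0], 0], [1, [0.4, 0.036, 0], 0], [1, [0.3, 0.027, 0], 0], [1, [0.2, 0.018, 0], 0], [1, [0.2, 0.018, 0], 0], [1, [0.2, 0.018, 0], 0], [1, [0.2, 0.018, 0], 0], [1, [0.2, 0.018, 0], 0], [1, [0.1, 0.009, 0], 0], [1, [0, 0, 0], 0]]}}

```text
time: 31.55
ee_pos: [0.6352, 0.0458, 0.084]
tcp_rot: [[0.996, 0.09, 0.002], [0.09, -0.996, -0.0], [0.002, 0.0, -1.0]]
ft_force: [2.3, -0.0, -4.9]
finger_gap: 0.498
grasp_force: 40.0
```

Emit:
{"fn": "step_arm", "kwargs": {"increments": [[1, [0.1, 0.009, 0], 0], [1, [0.1, 0.009, 0], 0], [1, [0.1, 0.009, 0], 0]]}}

```text
time: 31.85
ee_pos: [0.6414, 0.0465, 0.084]
tcp_rot: [[0.996, 0.09, -0.002], [0.09, -0.996, -0.0], [-0.002, -0.0, -1.0]]
ft_force: [-13.1, -2.9, 6.6]
finger_gap: 0.492
grasp_force: 40.0
```

Emit:
{"fn": "step_arm", "kwargs": {"increments": [[1, [0.1, 0.009, 0], 0], [1, [0.1, 0.009, 0], 0], [1, [0.05, 0.005, 0], 0], [1, [-0.2, -0.018, 0], 0], [-0.5, [0, 0, 0], 0], [-0.5, [0, 0, 0], 0], [-0.5, [0, 0, 0.5], 0], [-0.5, [0, 0, 0.9], 0], [-0.5, [0, 0, 0.9], 0], [-0.5, [0, 0, 0.9], 0], [-0.5, [0, 0, 0.9], 0], [1, [-0.9, 0, 0], 0], [1, [-0.9, 0, 0], 0], [1, [-0.9, 0, 0], 0], [1, [-0.9, 0, 0], 0], [1, [-0.9, 0, 0], 0], [1, [-0.9, 0, 0], 0], [1, [-0.9, 0, 0], 0], [1, [-0.9, 0, 0], 0], [1, [0, 0, 0], 0]]}}

```text
time: 33.85
ee_pos: [0.4619, 0.0469, 0.1877]
tcp_rot: [[0.996, 0.09, 0.001], [0.09, -0.996, -0.0], [0.001, 0.0, -1.0]]
ft_force: [0.1, -0.2, -0.3]
finger_gap: 0.003
grasp_force: 0.0
```

```bash
python3 - <<'E'
from h import *
a,ct=grab("top","home"); b,cs=grab("side")
for ce,st,_ in blobs(a,*RED,4,100,(240,130,360,200)): print("top red",ce,ray(ct,ce,.106)[:2])
for ce,st,_ in blobs(a,*GRN,4,100): print("green",ce,ray(ct,ce,.07)[:2])
print("expected",(.6287,.045),(.6373,-.0496),(.6458,-.1442))
cv2.imwrite("pics/home2.png",cv2.resize(a[120:270,230:430],(800,600)))
E
```

```text
top red [320.66666667 158.66666667] [ 0.64548751 -0.14429584]
top red [291.95555556 161.55555556] [ 0.6378175 -0.0501385]
top red [262.875      164.83333333] [0.62888567 0.0450961 ]
top red [348.61764706 175.85294118] [ 0.58623575 -0.23345488]
expected (0.6287, 0.045) (0.6373, -0.0496) (0.6458, -0.1442)
```

View pics/home2.png

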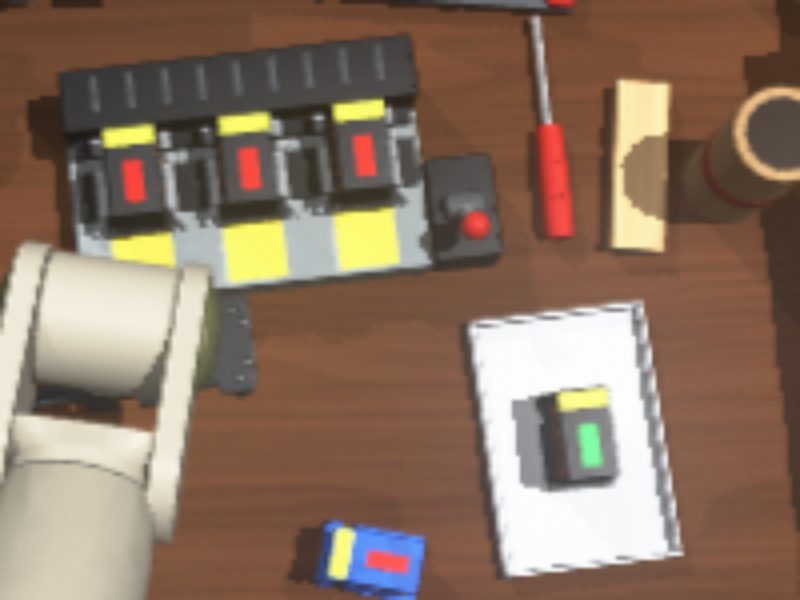

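All three flat packs are home, with gauges at (263,165), (292,162) and (321,159) within 1 mm of the reference. The charged pack is near the middle of the tray and the lever is still off. I'll move in front of the lever.

Emit:
{"fn": "step_arm", "kwargs": {"increments": [[1, [0.287, -0.95, 0], 0], [1, [0.287, -0.95, 0], 0], [1, [0.287, -0.95, 0], 0], [1, [0.287, -0.95, 0], 0], [1, [0.287, -0.95, 0], 0], [1, [0.287, -0.95, 0], 0], [1, [0.287, -0.95, 0], 0], [1, [0.287, -0.95, 0], 0], [1, [0.287, -0.95, 0], 0], [1, [0.287, -0.95, 0], 0], [1, [0.287, -0.95, 0], 0], [1, [0.287, -0.95, 0], 0], [1, [0, 0, 0], 0], [1, [0, 0, -0.9], 0], [1, [0, 0, -0.9], 0], [1, [0, 0, -0.9], 0], [1, [0, 0, -0.9], 0], [1, [0, 0, 0], 0]]}}

```text
time: 35.75
ee_pos: [0.5488, -0.2372, 0.094]
tcp_rot: [[0.996, 0.09, -0.004], [0.09, -0.996, 0.003], [-0.004, -0.003, -1.0]]
ft_force: [0.5, -0.9, 0.9]
finger_gap: 0.007
grasp_force: 0.0
```

Emit:
{"fn": "step_arm", "kwargs": {"increments": [[1, [0.4, 0.036, 0], 0], [1, [0.4, 0.036, 0], 0], [1, [0.4, 0.036, 0], 0], [1, [0.4, 0.036, 0], 0], [1, [0.4, 0.036, 0], 0], [1, [0.4, 0.036, 0], 0], [1, [0.2, 0.018, 0], 0], [1, [0.2, 0.018, 0], 0], [1, [0.1, 0.009, 0], 0], [1, [0, 0, 0], 0]]}}

```text
time: 36.75
ee_pos: [0.616, -0.2321, 0.0955]
tcp_rot: [[0.996, 0.09, -0.017], [0.09, -0.996, 0.002], [-0.017, -0.004, -1.0]]
ft_force: [-33.0, -2.4, 11.1]
finger_gap: 0.006
grasp_force: 16.8
```

Emit:
{"fn": "step_arm", "kwargs": {"increments": [[1, [-0.4, -0.036, 0], 0], [1, [-0.4, -0.036, 0], 0], [1, [0, 0, 0.98], 0], [1, [0, 0, 0.98], 0], [1, [0, 0, 0.98], 0], [1, [0, 0, 0.98], 0], [1, [0, 0, 0.98], 0], [-0.5, [0, 0, 0.98], 0.276], [-0.5, [0, 0, 0.98], 0.276], [-0.5, [0, 0, 0.98], 0.276], [-0.5, [0, 0, 0.98], 0.276], [-0.5, [0, 0, 0.98], 0.276], [-0.5, [0, 0.9, 0], 0.276], [-0.5, [0, 0.9, 0], 0.276], [-0.5, [0, 0.9, 0], 0.276], [-0.5, [0, 0.9, 0], 0.276], [-0.5, [0, 0.9, 0], 0.276], [-0.5, [0, 0.9, 0], 0.276], [-0.5, [0, 0.9, 0], 0.276], [-0.5, [0, 0.9, 0], 0.276]]}}

```text
time: 38.75
ee_pos: [0.6019, -0.0526, 0.3416]
tcp_rot: [[-0.393, 0.919, 0.001], [0.919, 0.393, 0.0], [-0.0, 0.001, -1.0]]
ft_force: [0.4, 0.1, -0.1]
finger_gap: 0.753
grasp_force: 0.0
```

Emit:
{"fn": "step_arm", "kwargs": {"increments": [[-0.5, [-0.2, 0.9, 0], 0], [-0.5, [-0.3, 0.9, 0], 0], [-0.5, [-0.3, 0.9, 0], 0], [-0.5, [-0.3, 0.9, 0], 0], [-0.5, [-0.3, 0.9, 0], 0], [-0.5, [-0.3, 0.9, 0], 0], [-0.5, [-0.3, 0.9, 0], 0], [-0.5, [-0.3, 0.9, 0], 0], [-0.5, [-0.3, 0.9, 0], 0], [-0.5, [-0.3, 0.9, 0], 0], [-0.5, [0, 0, 0], 0]]}}

```text
time: 39.85
ee_pos: [0.5286, 0.1735, 0.3418]
tcp_rot: [[-0.39, 0.921, 0.001], [0.921, 0.39, 0.001], [0.001, 0.001, -1.0]]
ft_force: [-0.5, -0.3, 0.0]
finger_gap: 0.751
grasp_force: 0.0
```

```bash
python3 - <<'E'
from h import *
a,ct=grab("top"); b,cs=grab("side")
for ce,st,_ in blobs(a,*RED,4,100,(240,130,360,200)): print("top red",ce,ray(ct,ce,.106)[:2],ray(ct,ce,.098)[:2])
# lantern orange cap (z=.205) in top and side
for nm,im,c in(("t",a,ct),("s",b,cs)):
    for ce,st,m in blobs(im,(6,150,120),(18,255,255),80,3000,(120,180,260,350)): print(nm,ce.round(1),st)
s=get_state(); print(s["ee_pos"],s["qpos"][5])
o=np.zeros((600,800,3),np.uint8)
o[:480,:400]=cv2.resize(a[175:247,120:180],(400,480)); o[:,400:]=cv2.resize(b[230:350,180:260],(400,600))
cv2.imwrite("pics/lan2.png",o)
E
```

```text
top red [320.66666667 158.66666667] [ 0.64548751 -0.14429584] [ 0.64749256 -0.14495605]
top red [291.58333333 162.41666667] [ 0.63496182 -0.04885645] [ 0.63690809 -0.04898371]
top red [346.325 159.975] [ 0.63930963 -0.22805854] [ 0.64128018 -0.22918649]
top red [262.85714286 164.93877551] [0.62853458 0.04515938] [0.63044497 0.04555711]
t [152.  200.2] [142 195  23  15 140]
t [158.4 215.5] [146 205  25  20 330]
s [172.7 187. ] [132 180  67  23 467]
s [220.8 321.7] [203 305  36  27 354]
[0.52942985 0.17141697 0.34158741] -0.29848362440807796
```

View pics/lan2.png

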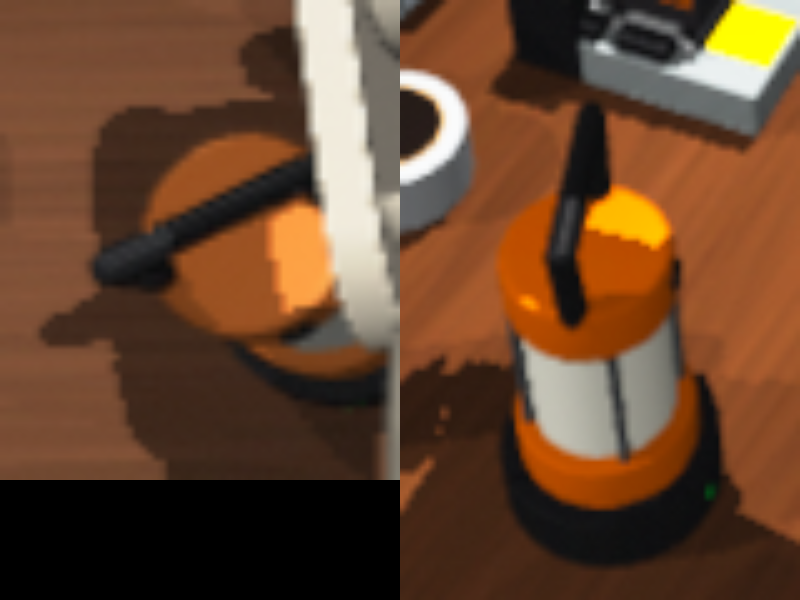

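The lever is on: its ball is back at (346,160). The lantern's handle is clear in both views, and its middle works out at about (0.473, 0.363), 0.255 high.

Emit:
{"fn": "step_arm", "kwargs": {"increments": [[-0.5, [-0.28, 0.95, 0], 0], [-0.5, [-0.28, 0.95, 0], 0], [-0.5, [-0.28, 0.95, 0], 0], [-0.5, [-0.28, 0.95, 0], 0], [-0.5, [-0.28, 0.95, 0], 0], [-0.5, [-0.28, 0.95, 0], 0], [-0.5, [-0.28, 0.95, 0], 0], [-0.5, [-0.28, 0.95, 0], 0], [-0.5, [0, 0, 0], 0], [-0.5, [0, 0, -0.9], 0], [-0.5, [0, 0, -0.9], 0], [-0.5, [0, 0, -0.9], 0], [-0.5, [0, 0, -0.6], 0], [-0.5, [0, 0, 0], 0]]}}

```text
time: 41.35
ee_pos: [0.4737, 0.3597, 0.257]
tcp_rot: [[-0.386, 0.922, -0.003], [0.922, 0.386, -0.002], [-0.0, -0.004, -1.0]]
ft_force: [0.3, 0.6, -0.3]
finger_gap: 0.749
grasp_force: 0.0
```

Emit:
{"fn": "step_arm", "kwargs": {"increments": [[0.3, [0, 0, 0], 0], [0.3, [0, 0, 0], 0], [0.3, [0, 0, 0], 0], [0.5, [0, 0, 0], 0], [0.55, [0, 0, 0], 0], [0.6, [0, 0, 0], 0], [1, [0, 0, 0], 0], [1, [0, 0, 0], 0], [1, [0, 0, 0], 0]], "force": 30}}

```text
time: 42.25
ee_pos: [0.4736, 0.3613, 0.2591]
tcp_rot: [[-0.387, 0.922, 0.001], [0.922, 0.387, 0.0], [-0.0, 0.001, -1.0]]
ft_force: [2.2, -0.9, 1.0]
finger_gap: 0.168
grasp_force: 29.7
```

Emit:
{"fn": "step_arm", "kwargs": {"increments": [[1, [0, 0, 0.2], 0], [1, [0, 0, 0.4], 0], [1, [0, 0, 0.5], 0], [1, [0, 0, 0.5], 0], [1, [0, 0, 0.4], 0], [1, [0, 0, 0.2], 0], [1, [0, 0, 0], 0], [1, [-0.02, -0.2, 0], 0], [1, [-0.03, -0.4, 0], 0], [1, [-0.04, -0.6, 0], 0], [1, [-0.04, -0.7, 0], 0], [1, [-0.05, -0.7, 0], 0], [1, [-0.05, -0.7, 0], 0], [1, [-0.05, -0.7, 0], 0], [1, [-0.04, -0.7, 0], 0], [1, [-0.04, -0.7, 0], 0], [1, [-0.03, -0.5, 0], 0], [1, [-0.02, -0.3, 0], 0], [1, [0, -0.1, 0], 0], [1, [0, 0, 0], 0]]}}

```text
time: 44.25
ee_pos: [0.4631, 0.2038, 0.314]
tcp_rot: [[-0.387, 0.922, 0.0], [0.922, 0.387, 0.0], [0.0, 0.0, -1.0]]
ft_force: [0.6, 0.3, -6.7]
finger_gap: 0.169
grasp_force: 29.8
```

```bash
python3 - <<'E'
from h import *
b,cs=grab("side")
cv2.imwrite("pics/lan3.png",cv2.resize(b[170:350,170:350],(600,600)))
E
```

```text
(no output)
```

View pics/lan3.png

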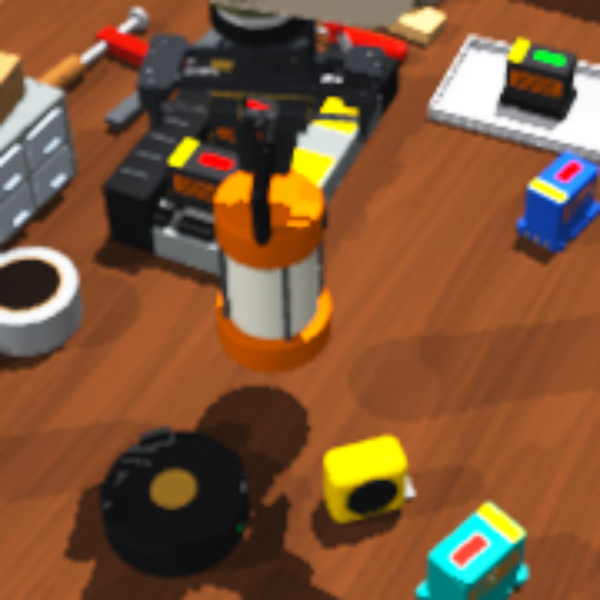

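The lantern hangs upright, clear of its stand, over free bench. I'll lower it gently.

Emit:
{"fn": "step_arm", "kwargs": {"increments": [[1, [0, 0, -0.3], 0], [1, [0, 0, -0.6], 0], [1, [0, 0, -0.6], 0], [1, [0, 0, -0.6], 0], [1, [0, 0, -0.6], 0], [1, [0, 0, -0.3], 0], [1, [0, 0, -0.2], 0], [1, [0, 0, -0.1], 0], [1, [0, 0, -0.1], 0], [1, [0, 0, -0.08], 0], [1, [0, 0, -0.08], 0], [1, [0, 0, -0.06], 0], [1, [0, 0, 0], 0]]}}

```text
time: 45.6
ee_pos: [0.4631, 0.2038, 0.2234]
tcp_rot: [[-0.387, 0.922, -0.0], [0.922, 0.387, -0.0], [0.0, -0.0, -1.0]]
ft_force: [0.5, -0.1, -6.3]
finger_gap: 0.174
grasp_force: 29.8
```

Emit:
{"fn": "step_arm", "kwargs": {"increments": [[1, [0, 0, -0.06], 0], [1, [0, 0, -0.06], 0], [1, [0, 0, -0.06], 0], [1, [0, 0, 0], 0]]}}

```text
time: 46.0
ee_pos: [0.4632, 0.2038, 0.219]
tcp_rot: [[-0.388, 0.922, 0.0], [0.922, 0.388, -0.0], [-0.0, 0.0, -1.0]]
ft_force: [-0.5, -1.2, -5.3]
finger_gap: 0.17
grasp_force: 29.8
```

Emit:
{"fn": "step_arm", "kwargs": {"increments": [[1, [0, 0, -0.05], 0], [1, [0, 0, 0], 0]]}}

```text
time: 46.2
ee_pos: [0.4636, 0.2038, 0.2189]
tcp_rot: [[-0.387, 0.922, 0.002], [0.922, 0.387, 0.0], [-0.001, 0.002, -1.0]]
ft_force: [-2.0, -1.9, 5.0]
finger_gap: 0.172
grasp_force: 30.0
```

Emit:
{"fn": "step_arm", "kwargs": {"increments": [[0.5, [0, 0, 0], 0], [0.2, [0, 0, 0], 0], [0, [0, 0, 0], 0], [0, [0, 0, 0], 0], [0, [0, 0, 0.4], 0], [0, [0, 0, 0.8], 0], [0, [0, 0, 0.8], 0], [0, [0, 0, 0.8], 0], [0, [0, 0, 0.8], 0], [0, [0, 0, 0.5], 0], [0, [-0.5, -0.8, 0], 0], [0, [-0.5, -0.8, 0], 0], [0, [-0.5, -0.8, 0], 0], [0, [-0.5, -0.8, 0], 0], [0, [-0.5, -0.8, 0], 0], [0, [-0.5, -0.8, 0], 0], [0, [-0.5, -0.8, 0], 0], [0, [-0.3, -0.8, 0], 0], [0, [0, -0.4, 0], 0], [0, [0, 0, 0], 0]]}}

```text
time: 48.2
ee_pos: [0.3684, 0.0332, 0.3207]
tcp_rot: [[-0.386, 0.923, 0.001], [0.923, 0.386, -0.0], [-0.001, 0.001, -1.0]]
ft_force: [-0.1, 0.1, 0.3]
finger_gap: 0.498
grasp_force: 0.0
```

```bash
python3 - <<'E'
from h import *
a,ct=grab("top"); b,cs=grab("side")
for ce,st,_ in blobs(a,*RED,4,100,(240,130,360,200)): print("red",ce.round(1),ray(ct,ce,.106)[:2].round(4))
for ce,st,_ in blobs(a,*GRN,4,100): print("green",ce.round(1),ray(ct,ce,.07)[:2].round(4))
o=np.zeros((600,800,3),np.uint8)
o[:300,:400]=cv2.resize(a,(400,300)); o[:300,400:]=cv2.resize(b,(400,300)); o[300:,:400]=cv2.resize(a[120:270,120:320],(400,300)); o[300:,400:]=cv2.resize(b[180:330,170:370],(400,300))
cv2.imwrite("pics/end.png",o); print(get_state()["time"])
E
```

```text
red [320.7 158.7] [ 0.6455 -0.1443]
red [291.6 162.4] [ 0.635  -0.0489]
red [346.3 160. ] [ 0.6393 -0.2281]
red [262.9 164.9] [0.6285 0.0452]
48.3
```

View pics/end.png

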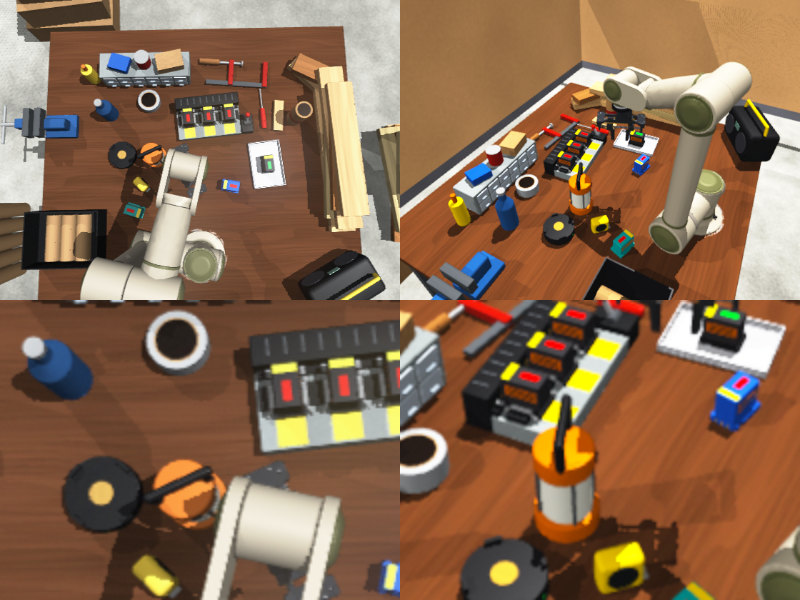

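The lantern stands upright beside its stand and everything else looks right. The middle pack's gauge centroid has moved about 0.9 px, so I'll check whether that is only a shadow.

```bash
python3 - <<'E'
from h import *
a,ct=grab("top"); h=cv2.imread("pics/home.png")
for n,im in(("home",h),("now",a)):
    for C in(RED,((22,80,60),(38,255,255))):
        for ce,st,_ in blobs(im,*C,4,150,(245,140,340,172)): print(n,ce.round(1),st)
d=cv2.cvtColor(cv2.absdiff(a,h),cv2.COLOR_BGR2GRAY)
print(d[150:178:2,284:300:2])
E
```

```text
home [320.7 158.7] [318 154   6  10  45]
home [292.  161.6] [290 157   5  10  45]
home [262.9 164.8] [261 160   5  11  48]
home [318.9 147. ] [312 144  14   7  72]
home [290.3 150.3] [284 147  14   7  75]
home [261.5 153.4] [255 151  14   6  73]
now [320.7 158.7] [318 154   6  10  45]
now [291.5 162.5] [289 158   6  10  48]
now [262.9 165. ] [261 160   5  11  51]
now [318.9 147. ] [312 144  14   7  72]
now [290.1 150.7] [284 148  14   7  75]
now [261.6 153.4] [255 150  14   7  74]
[[ 35   0   1   0   0   0   5   2]
 [ 32   0   1   0   3  27  52   2]
 [ 26   1   1   1   1   2   2   1]
 [  7   2   1   5   8   4   1   2]
 [  4   1   7   5   2  26   1   4]
 [  3   4   2  11   1  27   0   4]
 [  5  10   1   7   1  23   2  11]
 [  2   6   1   9   0  11   0   0]
 [  2   5   0  18   2   3   1  20]
 [  3   4   1   2   2   1   1   3]
 [  0  11  14  20  24  24  16   9]
 [ 20   1   2   3   2   4   2   1]
 [ 12   3  11   9  16  13  20  13]
 [  6  16  59 102 121  57  15   0]]
```

It isn't a shadow: the middle pack has crept out about 2 mm, within tolerance but close to the limit. I'll nudge it home with closed fingers.

Emit:
{"fn": "step_arm", "kwargs": {"increments": [[1, [0.625, -0.275, 0], -0.276], [1, [0.625, -0.275, 0], -0.276], [1, [0.625, -0.275, 0], -0.276], [1, [0.625, -0.275, 0], -0.276], [1, [0.625, -0.275, 0], -0.276], [1, [0.625, -0.275, 0], -0.276], [1, [0.625, -0.275, 0], -0.276], [1, [0.625, -0.275, 0], -0.276], [1, [0.625, -0.275, 0], -0.276], [1, [0.625, -0.275, 0], -0.276], [1, [0.625, -0.275, 0], -0.276], [1, [0.625, -0.275, 0], -0.276], [1, [0.625, -0.275, 0], -0.276], [1, [0, 0, -0.9], 0], [1, [0, 0, -0.9], 0], [1, [0, 0, -0.9], 0], [1, [0, 0, -0.9], 0], [1, [0, 0, -0.9], 0], [1, [0, 0, -0.9], 0], [1, [0, 0, 0], 0]]}}

```text
time: 50.35
ee_pos: [0.5705, -0.0542, 0.1824]
tcp_rot: [[0.996, 0.091, -0.006], [0.091, -0.996, 0.002], [-0.006, -0.002, -1.0]]
ft_force: [-0.6, -0.2, 0.3]
finger_gap: 0.004
grasp_force: 0.0
```

Emit:
{"fn": "step_arm", "kwargs": {"increments": [[1, [0, 0, -0.9], 0], [1, [0, 0, -0.9], 0], [1, [0, 0, -0.9], 0], [1, [0, 0, -0.9], 0], [1, [0, 0, -0.2], 0], [1, [0.4, 0.036, 0], 0], [1, [0.4, 0.036, 0], 0], [1, [0.1, 0.009, 0], 0], [1, [0.1, 0.009, 0], 0], [1, [0.1, 0.009, 0], 0], [1, [0.1, 0.009, 0], 0], [1, [0, 0, 0], 0]]}}

```text
time: 51.55
ee_pos: [0.5994, -0.0531, 0.0907]
tcp_rot: [[0.996, 0.09, -0.005], [0.09, -0.996, -0.0], [-0.005, -0.0, -1.0]]
ft_force: [-12.5, -1.7, 8.2]
finger_gap: 0.008
grasp_force: 6.1
```

Emit:
{"fn": "step_arm", "kwargs": {"increments": [[1, [0.1, 0.009, 0], 0], [1, [0.1, 0.009, 0], 0], [1, [0.05, 0.005, 0], 0], [1, [0, 0, 0], 0]]}}

```text
time: 51.95
ee_pos: [0.6, -0.053, 0.0912]
tcp_rot: [[0.996, 0.09, -0.019], [0.09, -0.996, -0.001], [-0.019, -0.001, -1.0]]
ft_force: [-44.9, -8.7, 30.0]
finger_gap: 0.001
grasp_force: 23.2
```

Emit:
{"fn": "step_arm", "kwargs": {"increments": [[1, [-0.4, -0.036, 0], 0], [1, [-0.5, -0.045, 0], 0], [1, [-0.5, -0.045, 0], 0], [1, [0, 0, 0.9], 0], [1, [0, 0, 0.9], 0], [1, [0, 0, 0.9], 0], [1, [0, 0, 0.9], 0], [1, [-0.8, 0, 0.5], 0], [1, [-0.8, 0, 0.5], 0], [1, [-0.8, 0, 0.5], 0], [1, [-0.8, 0, 0.5], 0], [1, [-0.8, 0, 0], 0], [1, [-0.8, 0, 0], 0], [1, [-0.8, 0, 0], 0], [1, [0, 0, 0], 0]]}}

```text
time: 53.45
ee_pos: [0.431, -0.0551, 0.2307]
tcp_rot: [[0.996, 0.089, -0.0], [0.089, -0.996, 0.0], [-0.0, -0.0, -1.0]]
ft_force: [0.1, 1.5, -0.2]
finger_gap: 0.004
grasp_force: 0.0
```

```bash
python3 - <<'E'
from h import *
a,ct=grab("top")
for ce,st,_ in blobs(a,*RED,4,150,(245,140,360,185)): print(ce.round(1),st,ray(ct,ce,.106)[:2].round(4))
for ce,st,_ in blobs(a,(22,80,60),(38,255,255),4,150,(245,140,340,172)): print("y",ce.round(1),st)
for ce,st,_ in blobs(a,*GRN,4,100): print("green",ce.round(1),ray(ct,ce,.07)[:2].round(4))
E
```

```text
[320.7 158.7] [318 154   6  10  45] [ 0.6455 -0.1443]
[291.4 161.5] [289 157   6  10  47] [ 0.6381 -0.0485]
[346.3 160. ] [343 157   7   7  40] [ 0.6393 -0.2281]
[262.9 164.9] [261 160   5  11  49] [0.6285 0.0452]
y [318.9 147. ] [312 144  14   7  72]
y [289.7 150.2] [283 147  14   7  74]
y [261.5 153.4] [255 151  14   6  73]
```

The middle pack is back home, with its gauge at row 161.5. The lever is on and the arm is clear, so I'm handing in.

```bash
python3 -c "
from h import *
print(hand_in())"
```

```text
the job is handed in; nothing more can be done
None
```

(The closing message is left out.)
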